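# Raise the sash of a bench hood to its marker and start the fan

### The arm

A 6-joint arm with a two-finger parallel gripper is mounted at the origin on a cart in front of the work surface, level with it; the furniture and walls round the work are solid. World frame = base frame: x ahead of the robot, y to its left, z up, the work surface at z = 0. Lengths are in mm, angles in rad, forces in N, time in s.
With the tool pointing down it reaches from about 350 to 775 mm from the base axis. Payload 7.3 kg.
Tool frame: the origin (TCP) lies on the centre line of the jaws, within the pads' length; the fingertips stand 22 mm ahead of it and the grasp point (between the pads) lies 3 mm ahead of it; x points along the fingers, z is the direction in which the jaws open and shut, and the axes are right-handed (so a half turn about x gives the same grasp; the last joint's range is limited). The gripper opens to 92 mm and grips with 3 to 60 N. Pads are 19 mm wide; open, the fingers measure 130 mm over their backs; the gripper's body (75 mm by 190 mm) begins 47 mm behind the grasp point.
Start: joints at [0.976, 0.342, 1.524, -0, 1.275, -0.146], TCP at [227.777, 473.033, 248.741] pointing down, gripper open.
Joint ranges: [-2.53, 2.53], [-0.77, 2.02], [0.04, 2.7], [-1, 4.14], [0.28, 2.66], [-3.11, 3.11]. Speed limits (rad/s): [2.57, 2.57, 3.14, 3.14, 3.14, 3.14].

### API

Orientations are given as [roll, pitch, yaw] about the fixed x, y, z axes, in that order (R = Rz(yaw) Ry(pitch) Rx(roll)).
In Python, from plant import readout, imaging, bot gives the robot as it stands.
- The arm moves only by the tool arm_command, never from a script. Its argument "plan" is a list of rows, each an object of numbers: "tx", "ty", "tz": the shift along the tool's x, y, z in cm; "wx", "wy", "wz": the turn, a rotation vector about the tool's x, y, z in rad; "jaw": the opening, from -1 (shut) to 1 (fully open). In form: [{"tx": .., "ty": .., "tz": .., "wx": .., "wy": .., "wz": .., "jaw": ..}, ...]. A call has 1 to 20 rows; each row shifts and turns the commanded pose from where the row before left it, along the tool's axes as they then stand; what a row does not reach is not made up. A row lasts 1/10 s, in which the tool goes at most 50 mm and 8.59 degrees, less where a joint would pass 70% of its speed; a pose out of reach is approached as far as the arm can. A call with a gripper value outside its range is refused whole. The fingers move at their own pace and stop on an object; the grip force is fixed at half the most. Time passes only in rows, so rows that do not move let the fingers close. It gives the time, the measured TCP pose, the force and the opening at its end, in the units of the state.
- readout.get_obs(): the state, without advancing time (a new reading comes with each control period).
- imaging.capture(name): name is "scene" or "top"; returns the picture (400x640x3 uint8, blue, green, red); there is no depth.
- imaging.get_calibration(name): a dict with "fx", "fy", "cx", "cy" (pixels), "dist" ([k1, k2, p1, p2, k3] as OpenCV has them; the pictures are not rectified), "position" and "rotation" of the camera in the world. Camera axes: x right, y up, looking along -z (the intrinsics and any distortion apply to the point x, -y, -z); pixel columns grow to the right and rows downward; lengths in mm; the calibration is good to about 2 mm. A picture is of the moment at which its call begins. get_calibration takes no time and is no camera call.
- bot.close_job(): hands the job in, once; it reports no verdict.
The state is a dict: "time": time; "joint_positions": joint angles; "dq": joint speeds; "tau": joint torques, N m; "tool_pos": TCP position; "tcp_rot": TCP orientation; "contact_force": force on the tool from outside, world axes, zero at the start; "moment": the same for the moment, N m; "grip_width": finger opening in mm.
Only numpy, scipy, OpenCV 4.12 (cv2) and the standard library are available. Lean on these libraries where they do the work, as an engineer would, in place of code of your own. Each camera call takes 0.05 s, during which the arm holds its last target.

### The job

Get the small bench hood ready for work: with the fingers beneath the lip of its sliding window, push the window up until the pointer on the window stands level with the tooth of the marker clip on the right-hand rail, and leave it there. Then press the round fan button on the block at the hood's front left corner fully down and let it go. Only push: do not pinch the lip, do not shift the marker clip, and leave the cup and the bottles standing where they are.

Things in the scene. Friction and masses are not known exactly. Their poses are not given: they have to be found in the camera images.
- hood: White bench hood, fixed, 260 deep (x) x 240 wide (y) x 261 mm high. Origin: centre of its underside; x to its back, y to its left, z up. Its front slopes back at 45 degrees, from 130 mm in front of the origin and 45 mm above the worktop. Two aluminium rails 22 mm wide edge the slope, 10 mm proud; the clear sash slides between them. A fixed apron behind it fills the slope's lowest 70 mm.
- sash (a joint): Travel of the clear sliding window (sash) up the slope in m: 0 = lowest, grows as it rises, stop at 0.150. Weight and counterweight nearly balance: it stays where it is left; moving it takes about 3 to 6 N along the slope.
- lip_under (a point): Middle of the lip's underside, 22 mm out from the slope's plane; moves with the sash. Axes: z up the slope (the way the sash travels); y to the hood's left; x square to the slope, into the hood (forwards and down at 45 degrees). At joint value 0 it is 30 mm up the slope from the slope's lower edge; the space below it is free down to the worktop.
- sash_pointer (a point): Tip of the small aluminium point at the right-hand end of the lip, which points to the right; moves with the sash; 10 mm up the slope from the lip's underside. Axes as lip_under.
- marker_tip (a point): Tip of the tooth of the black marker clip (20 x 25 mm, with a steel thumb screw) clamped on the right-hand rail; the tooth points left to the sash. Axes as lip_under. It starts 30 to 110 mm up the slope from the pointer; the sash is right when pointer and tooth are level, that is at the same place along z of these axes.
- fan_button (a joint): Push button, 24 mm wide, grey, round, facing up on the control block: 0 = up, 0.006 m = fully down; springs back; about 5 N to press fully.
- fan_button_top (a point): Centre of the button's top face. The control block under it, 50 x 62 x 30 mm high, has its centre 148 mm in front of the hood's origin and 89 mm to its left.
- cup: Sample cup with red screw lid, 62 wide x 67 mm high, loose, to the left of the hood; leave alone. Origin: centre of its underside.
- stain: Small stain bottle with white cap, 34 wide x 67 mm high, loose, to the left of the hood; leave alone. Origin: centre of its underside.
- bottle: Brown medicine bottle with white cap, 46 wide x 85 mm high, loose, to the left of the hood; leave alone. Origin: centre of its underside.
- lip_ledge (a point): Middle of the lip's front lower edge, the part to push (from beneath or here). The lip is a straight flat aluminium ledge along the sash's lower edge: 170 mm long (y), 8 mm thick, sticking out to 40 mm in front of the slope's plane. On top of it lies a cap strip 10 mm thick, out to 26 mm; fingers pressing on cap and ledge at once count as pinching. Axes as lip_under.

How it is judged (in metres and radians):
On the way, in this order (a step that is already met when the one before it is completed fails the run):
1. the fingers push on the lip's ledge (contact force between the fingers and sash_c0 above 1 N), for 0.1 s.
2. the sash is at rest with its pointer level with the marker's tooth (within 8 mm along the slope) (z of sash_pointer in the frame of marker_tip between -0.008 and 0.008 m and velocity of joint sash between -0.01 and 0.01 m/s), for 0.3 s.
3. the fan button is pressed down (at least 4.5 of its 6 mm) (value of joint fan_button above 0.0045 m), for 0.05 s.
At the end, for the whole second after the job is handed in: The lip was pushed with the fingers; the sash rests with its pointer within 8 mm (along the slope) of the marker's tooth; the fan button was pressed after that and is up again (z of sash_pointer in the frame of marker_tip between -0.008 and 0.008 m and value of joint fan_button below 0.0015 m and velocity of joint sash between -0.005 and 0.005 m/s); the robot touches nothing.
It fails at once if the lip is pinched (the fingers press on its ledge and on its cap at once) (contact force between the fingers and sash_c0 above 2 N and contact force between the fingers and sash_c1 above 2 N).
It fails at once if the marker clip is shifted by more than 5 mm (distance of marker_tip from where it was at the start of the episode above 0.005 m).
It fails at once if the cup or a bottle is moved by more than 20 mm (distance of any of cup, stain, bottle from where it was at the start of the episode above 0.02 m).
It fails at once if the cup or a bottle is tipped (angle between any of cup, stain, bottle's own z axis and vertical above 0.4 rad).
It also fails if it takes over 45 s, if anything falls off the work surface, if the arm or the gripper's body presses on something with over 40 N, if the wrist force passes 120 N, or if a joint passes its speed limit or range.

## Working session

There is one attempt and no reset: what is moved stays moved. The work goes in short steps, Python scripts to look and compute and a tool call to move; the robot and the scene stay as the last step left them, time stands still between calls to the robot, and variables do not carry over. Pictures are saved under pics/ and viewed, and the job is handed in when it is done.

Besides the shell and the picture viewer there is one more tool, called after "Request:" as name(argument=value, ...), one argument or row to a line, values as JSON. arm_command: Moves the arm, as the interface text tells. Its arguments: {"type":"object","properties":{"plan":{"type":"array"}},"required":["plan"]}

```bash
mkdir -p pics; ls
python3 - <<'E'
from plant import readout, imaging, bot
import cv2
print(readout.get_obs())
for n in("scene","top"):
    print(n,imaging.get_calibration(n)); cv2.imwrite(f"pics/{n}0.png",imaging.capture(n))
E
```

```text
pics
{'time': 0.0, 'joint_positions': array([ 9.75973571e-01,  3.42724463e-01,  1.52501227e+00, -3.24711904e-05,
        1.27540398e+00, -1.46011719e-01]), 'dq': array([ 0.00103035, -0.00025259,  0.00114341,  0.00097847, -0.00061397,
        0.00010088]), 'tau': array([ 7.42549637e-04, -4.31242847e+01, -2.44219762e+01,  7.19135092e-02,
        5.58130431e-02, -1.15982975e-04]), 'tool_pos': array([227.57634295, 472.69521049, 248.04569536]), 'tcp_rot': array([ 3.01563567,  1.56924795, -2.14555487]), 'contact_force': array([-0.65830422, -0.59800577,  0.19240183]), 'moment': array([-0.00584127,  0.01587503, -0.01709144]), 'grip_width': 91.8963962875111}
scene {'fx': 373.33727989750975, 'fy': 373.33727989750975, 'cx': 315.15023369458817, 'cy': 195.5758958721435, 'dist': array([-0.07451829,  0.        ,  0.        ,  0.        ,  0.        ]), 'position': array([-135.80295155, -715.17676203,  511.08507823]), 'rotation': array([ 1.10380835,  0.00630736, -0.898599  ])}
top {'fx': 371.34652805993585, 'fy': 371.34652805993585, 'cx': 315.3815754498946, 'cy': 197.61687741326372, 'dist': array([-0.0094163,  0.       ,  0.       ,  0.       ,  0.       ]), 'position': array([ 471.21146507, -178.84608751, 1136.24495827]), 'rotation': array([ 0.07273916,  0.00641438, -1.59668112])}
```

View pics/scene0.png

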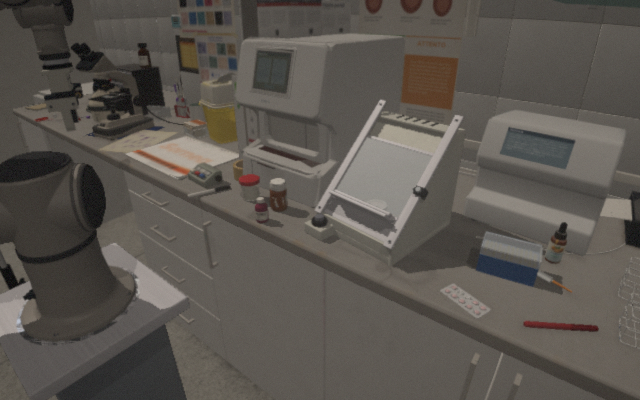

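View pics/top0.png

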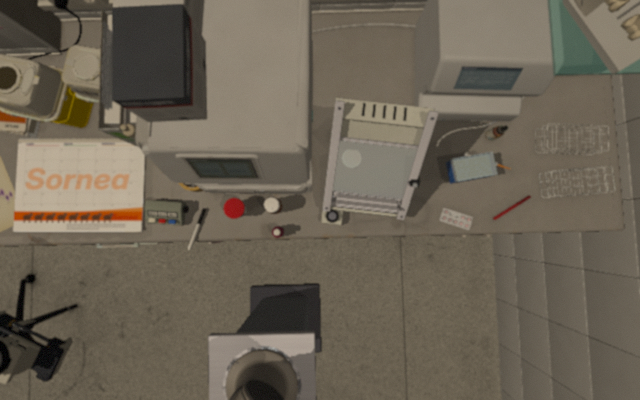

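The hood stands about mid-picture, with its lip near (360,200) in scene and (370,207) in top. The clip is at (420,191) and (413,183), and the button at (319,221) and (333,216). I'll zoom in next.

Run:
```python
import cv2
a=cv2.imread("pics/scene0.png")[90:270,290:480]; cv2.imwrite("pics/sz.png",cv2.convertScaleAbs(cv2.resize(a,None,fx=4,fy=3.3333,interpolation=cv2.INTER_CUBIC)[:600],alpha=1.3))
a=cv2.imread("pics/top0.png")[90:235,310:450]; cv2.imwrite("pics/tz.png",cv2.convertScaleAbs(cv2.resize(a,None,fx=4,fy=4,interpolation=cv2.INTER_CUBIC),alpha=1.3))
```

```text
(no output)
```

View pics/sz.png

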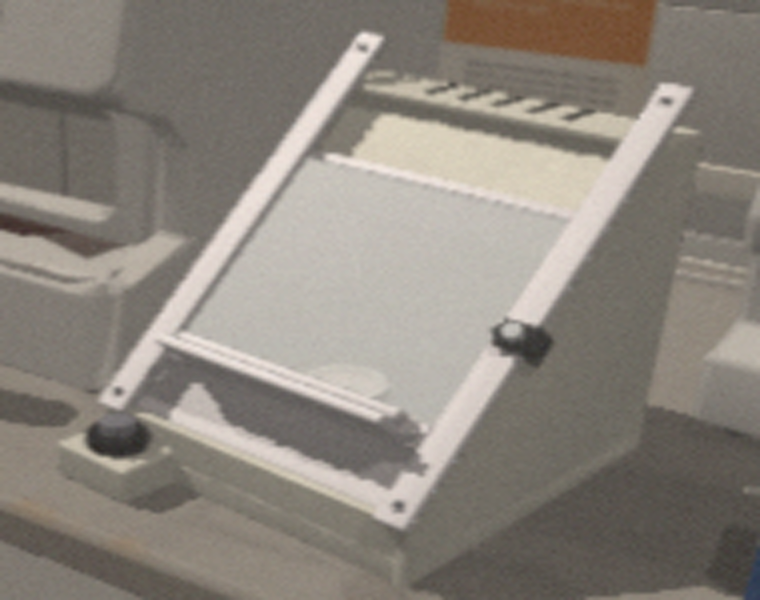

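View pics/tz.png

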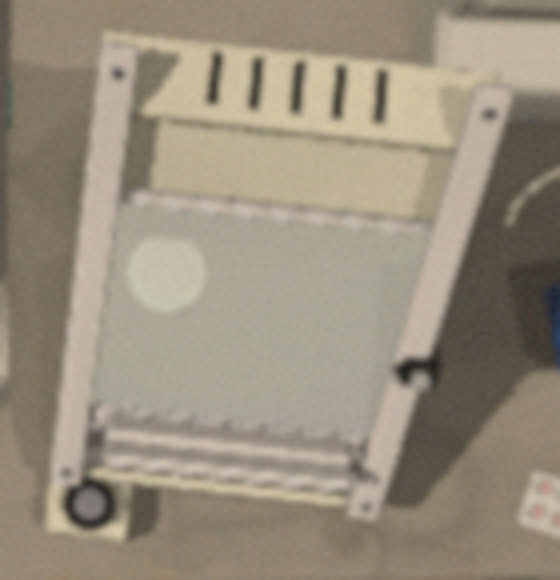

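```bash
cat > h.py <<'E'
import numpy as np, cv2
from scipy.optimize import least_squares
from scipy.spatial.transform import Rotation as Ro
from plant import readout, imaging, bot
C={n:imaging.get_calibration(n) for n in("scene","top")}
def proj(n,P):
    c=C[n];R=Ro.from_euler('xyz',c['rotation']).as_matrix()
    p=(np.atleast_2d(P)-c['position'])@R; p=p*[1,-1,-1]
    K=np.array([[c['fx'],0,c['cx']],[0,c['fy'],c['cy']],[0,0,1.]])
    return cv2.projectPoints(p.reshape(-1,1,3),np.zeros(3),np.zeros(3),K,c['dist'])[0][:,0]
q=2**-.5
def slope(s,y,n): # hood frame
    return np.array([-130+q*s-q*n,y,45+q*s+q*n])
def toW(P,pose):
    c,s=np.cos(pose[2]),np.sin(pose[2]);P=np.atleast_2d(P)
    return np.c_[pose[0]+c*P[:,0]-s*P[:,1],pose[1]+s*P[:,0]+c*P[:,1],P[:,2]]
def S(u,v): return np.array([290+(u+.5)/4-.5,90+(v+.5)/3.33333-.5])
def T(u,v): return np.array([310+(u+.5)/4-.5,90+(v+.5)/4-.5])
E
cat > fit.py <<'E'
from h import *
D=[('scene',S(404,527),0,-120),('scene',S(374,510),0,-98),('scene',S(692,90),1,-120),('scene',S(655,85),1,-98),
('scene',S(100,402),0,120),('scene',S(128,410),0,98),('scene',S(357,33),1,120),('scene',S(384,39),1,98),
('top',T(377,522),0,-120),('top',T(346,515),0,-98),('top',T(514,93),1,-120),('top',T(475,85),1,-98),
('top',T(50,487),0,120),('top',T(83,488),0,98),('top',T(105,45),1,120),('top',T(136,45),1,98)]
def res(p):
    return np.concatenate([proj(n,toW(slope(p[3+e],y,10),p))[0]-uv for n,uv,e,y in D])
r=least_squares(res,[600,-180,0,0,305],x_scale=[10,10,.1,10,10],loss='soft_l1')
print(r.x);print(res(r.x).reshape(-1,2).round(1))
pose=r.x[:3]; np.save('pose.npy',pose)
def tri(name,a,b):
    f=lambda P:np.concatenate([proj('scene',P)[0]-a,proj('top',P)[0]-b])
    P=least_squares(f,toW([0,0,50],pose)[0]).x
    c,s=np.cos(pose[2]),np.sin(pose[2]);d=P[:2]-pose[:2];h=[c*d[0]+s*d[1],-s*d[0]+c*d[1],P[2]]
    X=h[0]+130;Z=h[2]-45
    print(name,P.round(1),'hood',np.round(h,1),'s,y,n',np.round([q*(X+Z),h[1],q*(Z-X)],1),np.abs(f(P)).max().round(2))
tri('button',S(118,425),T(90,501))
tri('tooth',S(497,337),T(396,373))
tri('pointer',S(427,430),T(375,478))
for nm,P in [('btn',[-148,89,40]),('hoodcorner',[-130,-120,0]),('lip00',slope(30,85,40)),('lip0R',slope(30,-85,40)),('lipcapR',slope(48,-85,26))]:
    w=toW(P,pose); print(nm,w.round(1),((proj('scene',w)[0]-[290,90])*[4,3.333]).round(),((proj('top',w)[0]-[310,90])*4).round())
E
python3 fit.py
```

```text
[ 6.34694242e+02 -3.29664656e+02 -1.35814811e-01 -2.46824991e+00
  3.41359348e+02]
[[ 0.9  0.7]
 [ 0.1  1.6]
 [ 0.9 -0.3]
 [ 1.3 -0.7]
 [-0.3 -0.5]
 [-1.3  0.1]
 [ 0.5 -0.2]
 [ 0.5 -0.7]
 [-0.2 -1. ]
 [ 0.  -0.1]
 [-0.5 -0. ]
 [-0.3  1. ]
 [-0.2 -1.3]
 [-1.  -0.7]
 [-1.5  1. ]
 [ 0.2  2. ]]
button [ 498.  -220.8   45.8] hood [-150.2   89.4   45.8] s,y,n [-13.7  89.4  14.8] 0.35
tooth [ 576.3 -424.4  149.4] hood [ -45.1 -101.8  149.4] s,y,n [ 133.9 -101.8   13.8] 0.07
pointer [ 509.3 -419.1  107. ] hood [-112.1 -105.6  107. ] s,y,n [  56.4 -105.6   31.2] 0.72
btn [[ 500.1 -221.4   40. ]] [121. 430.] [ 88. 498.]
hoodcorner [[ 489.6 -431.     0. ]] [407. 585.] [361. 506.]
lip00 [[ 510.4 -226.9   94.5]] [138. 362.] [ 98. 481.]
lip0R [[ 487.4 -395.3   94.5]] [362. 448.] [340. 507.]
lipcapR [[ 509.8 -398.4   97.3]] [388. 432.] [344. 475.]
```

```bash
cat > z.py <<'E'
from h import *
import sys
def crop(img,x0,y0,x1,y1,f,out,alpha=1.8,marks=[]):
    a=cv2.resize(img[y0:y1,x0:x1],None,fx=f,fy=f,interpolation=cv2.INTER_CUBIC);a=cv2.convertScaleAbs(a,alpha=alpha)
    for (u,v),col in marks: cv2.circle(a,(int((u-x0+.5)*f),int((v-y0+.5)*f)),2,col,-1)
    cv2.imwrite(out,a)
E
python3 - <<'E'
from z import *
crop(cv2.imread('pics/scene0.png'),325,180,435,250,7,'pics/a.png')
crop(cv2.imread('pics/top0.png'),325,175,425,225,8,'pics/b.png')
E
```

```text
(no output)
```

View pics/a.png

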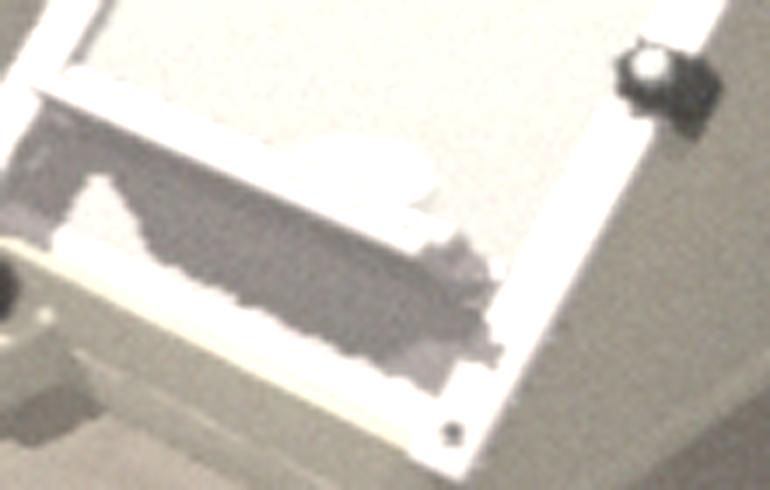

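View pics/b.png

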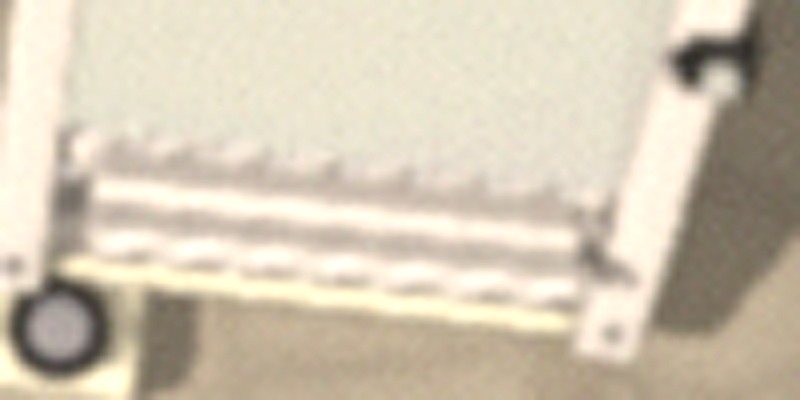

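Run:
```python
from z import *
pose=np.load('pose.npy')
P=lambda s,y,n:toW(slope(s,y,n),pose)
for s in (30,35,40,45,50,55):
    print(s,[proj(c,P(s,y,40))[0].round(1) for c in('scene','top') for y in(85,-85)])
print('meas scene L (330,192.6) R (383.8,215.5) top L (336.4,206.4) R (396.6,212.3)')
```

```text
30 [array([324.6, 198.6]), array([380.5, 224.4]), array([334.5, 210.2]), array([394.9, 216.9])]
35 [array([325.6, 196.8]), array([381.6, 222.4]), array([334.7, 208.9]), array([395.3, 215.6])]
40 [array([326.6, 195.1]), array([382.7, 220.4]), array([334.9, 207.6]), array([395.7, 214.3])]
45 [array([327.7, 193.3]), array([383.8, 218.4]), array([335.1, 206.3]), array([396.1, 213. ])]
50 [array([328.7, 191.6]), array([385. , 216.4]), array([335.3, 205. ]), array([396.5, 211.7])]
55 [array([329.7, 189.8]), array([386.1, 214.4]), array([335.5, 203.6]), array([396.8, 210.4])]
meas scene L (330,192.6) R (383.8,215.5) top L (336.4,206.4) R (396.6,212.3)
```

```bash
cat > g.py <<'E'
from h import *
pose=np.load('pose.npy')
def tilt(sgn=None):
    c,s=np.cos(pose[2]),np.sin(pose[2]); H=np.array([[c,-s,0],[s,c,0],[0,0,1]])
    return [np.c_[H@[q,0,-q],np.cross(H@[0,k,0],H@[q,0,-q]),H@[0,k,0]] for k in (1,-1)]
def cur():
    o=readout.get_obs(); return o['tool_pos'],Ro.from_euler('xyz',o['tcp_rot']).as_matrix(),o
def show(P,R):
    p,r,o=cur()
    print('tool shift cm',(r.T@(np.array(P)-p)/10).round(2),'rotvec',Ro.from_matrix(r.T@R).as_rotvec().round(3))
E
python3 - <<'E'
from g import *
p,r,o=cur(); print(r.round(3)); 
for R in tilt(): print(R.round(3)); show([400,0,260],R)
w=toW(slope(23,0,100),pose)[0]; print(w)
E
```

```text
[[-0.001 -0.901  0.434]
 [-0.001  0.434  0.901]
 [-1.     0.    -0.001]]
[[ 0.701 -0.701  0.135]
 [-0.096  0.096  0.991]
 [-0.707 -0.707  0.   ]]
tool shift cm [ -1.15 -36.04 -35.11] rotvec [-0.296 -0.124 -0.779]
[[ 0.701  0.701 -0.135]
 [-0.096 -0.096 -0.991]
 [-0.707  0.707  0.   ]]
tool shift cm [ -1.15 -36.04 -35.11] rotvec [ 2.631 -1.09   0.174]
[ 451.94553258 -304.69093334  131.97413409]
```

Request:
arm_command(
  plan=[
    {"tx":-0.1,"ty":-3,"tz":-2.9,"jaw":-1},
    {"tx":-0.1,"ty":-3,"tz":-2.9,"jaw":-1},
    {"tx":-0.1,"ty":-3,"tz":-2.9,"jaw":-1},
    {"tx":-0.1,"ty":-3,"tz":-2.9,"jaw":-1},
    {"tx":-0.1,"ty":-3,"tz":-2.9,"jaw":-1},
    {"tx":-0.1,"ty":-3,"tz":-2.9,"jaw":-1},
    {"tx":-0.1,"ty":-3,"tz":-2.9,"jaw":-1},
    {"tx":-0.1,"ty":-3,"tz":-2.9,"jaw":-1},
    {"tx":-0.1,"ty":-3,"tz":-2.9,"jaw":-1},
    {"tx":-0.1,"ty":-3,"tz":-2.9,"jaw":-1},
    {"tx":-0.1,"ty":-3,"tz":-2.9,"jaw":-1},
    {"tx":-0.1,"ty":-3,"tz":-2.9,"jaw":-1},
    {"jaw":-1},
    {"jaw":-1},
  ],
)

```text
invalid input at $.plan[0]: expected keys tx, ty, tz, wx, wy, wz, jaw
```

Run:
```python
from g import *
p,r,o=cur(); print(p,o['joint_positions'],o['grip_width'],o['time'],o['contact_force'])
show([430,-240,240],tilt()[0])
```

```text
[227.59746983 472.73970019 248.110623  ] [ 9.75991093e-01  3.42666826e-01  1.52491192e+00 -3.83441899e-05
  1.27538318e+00 -1.46020099e-01] 91.78959440616336 0.1 [ 0.5300039  -0.57636553  0.879749  ]
tool shift cm [  0.88 -49.16 -55.43] rotvec [-0.296 -0.124 -0.779]
```

All keys are required in every row.

Request:
arm_command(
  plan=[
    {"tx":-0.1,"ty":-3,"tz":-2.9,"wx":0,"wy":0,"wz":0,"jaw":-1},
    {"tx":-0.1,"ty":-3,"tz":-2.9,"wx":0,"wy":0,"wz":0,"jaw":-1},
    {"tx":-0.1,"ty":-3,"tz":-2.9,"wx":0,"wy":0,"wz":0,"jaw":-1},
    {"tx":-0.1,"ty":-3,"tz":-2.9,"wx":0,"wy":0,"wz":0,"jaw":-1},
    {"tx":-0.1,"ty":-3,"tz":-2.9,"wx":0,"wy":0,"wz":0,"jaw":-1},
    {"tx":-0.1,"ty":-3,"tz":-2.9,"wx":0,"wy":0,"wz":0,"jaw":-1},
    {"tx":-0.1,"ty":-3,"tz":-2.9,"wx":0,"wy":0,"wz":0,"jaw":-1},
    {"tx":-0.1,"ty":-3,"tz":-2.9,"wx":0,"wy":0,"wz":0,"jaw":-1},
    {"tx":-0.1,"ty":-3,"tz":-2.9,"wx":0,"wy":0,"wz":0,"jaw":-1},
    {"tx":-0.1,"ty":-3,"tz":-2.9,"wx":0,"wy":0,"wz":0,"jaw":-1},
    {"tx":-0.1,"ty":-3,"tz":-2.9,"wx":0,"wy":0,"wz":0,"jaw":-1},
    {"tx":-0.1,"ty":-3,"tz":-2.9,"wx":0,"wy":0,"wz":0,"jaw":-1},
    {"tx":0,"ty":0,"tz":0,"wx":0,"wy":0,"wz":0,"jaw":-1},
  ],
)

```text
time: 1.4
tool_pos: [402.5, -0.5, 260.6]
tcp_rot: [-2.272, 1.569, -1.156]
contact_force: [-0.7, 0.8, 0.3]
grip_width: 0.7
```

Run:
```python
from g import *
p,r,o=cur(); print(p,o['joint_positions'],o['grip_width'],o['time'],o['contact_force'])
show([430,-240,240],tilt()[0])
```

```text
[402.47692155  -0.53218996 260.57118357] [-1.91462621e-01  1.03479021e-01  1.80530451e+00 -1.19290547e-03
  1.23202849e+00 -1.30769874e+00] 0.6664983344474874 1.4 [-0.73985053  0.78278582  0.33658239]
tool shift cm [  2.09 -12.98 -20.31] rotvec [-0.301 -0.126 -0.778]
```

Request:
arm_command(
  plan=[
    {"tx":0.3,"ty":-2.16,"tz":-3.38,"wx":0,"wy":0,"wz":0,"jaw":-1},
    {"tx":0.3,"ty":-2.16,"tz":-3.38,"wx":0,"wy":0,"wz":0,"jaw":-1},
    {"tx":0.3,"ty":-2.16,"tz":-3.38,"wx":0,"wy":0,"wz":0,"jaw":-1},
    {"tx":0.3,"ty":-2.16,"tz":-3.38,"wx":0,"wy":0,"wz":0,"jaw":-1},
    {"tx":0.3,"ty":-2.16,"tz":-3.38,"wx":0,"wy":0,"wz":0,"jaw":-1},
    {"tx":0.3,"ty":-2.16,"tz":-3.38,"wx":0,"wy":0,"wz":0,"jaw":-1},
    {"tx":0,"ty":0,"tz":0,"wx":-0.043,"wy":-0.018,"wz":-0.111,"jaw":-1},
    {"tx":0,"ty":0,"tz":0,"wx":-0.043,"wy":-0.018,"wz":-0.111,"jaw":-1},
    {"tx":0,"ty":0,"tz":0,"wx":-0.043,"wy":-0.018,"wz":-0.111,"jaw":-1},
    {"tx":0,"ty":0,"tz":0,"wx":-0.043,"wy":-0.018,"wz":-0.111,"jaw":-1},
    {"tx":0,"ty":0,"tz":0,"wx":-0.043,"wy":-0.018,"wz":-0.111,"jaw":-1},
    {"tx":0,"ty":0,"tz":0,"wx":-0.043,"wy":-0.018,"wz":-0.111,"jaw":-1},
    {"tx":0,"ty":0,"tz":0,"wx":-0.043,"wy":-0.018,"wz":-0.111,"jaw":-1},
    {"tx":0,"ty":0,"tz":0,"wx":0,"wy":0,"wz":0,"jaw":-1},
  ],
)

```text
time: 2.8
tool_pos: [430.8, -230.7, 242.0]
tcp_rot: [-1.526, 0.879, -0.122]
contact_force: [-0.4, -0.8, -0.1]
grip_width: 0.0
```

Run:
```python
from g import *
p,r,o=cur(); print(p,o['joint_positions'],o['grip_width'],o['time'],o['contact_force'])
print(r.round(3))
show(toW(slope(20,0,110),pose)[0],tilt()[0])
```

```text
[ 430.84915666 -230.6997858   241.99852079] [-0.94763258  0.05670791  2.13352258  0.89479284  0.64483862 -3.00520201] 0.004499924790593536 2.8 [-0.35175499 -0.83938413 -0.09134669]
[[ 0.633 -0.758  0.156]
 [-0.077  0.138  0.987]
 [-0.77  -0.637  0.029]]
tool shift cm [ 9.42  4.78 -7.3 ] rotvec [-0.035  0.007 -0.094]
```

Request:
arm_command(
  plan=[
    {"tx":0,"ty":0,"tz":0,"wx":0.14,"wy":0,"wz":0,"jaw":-1},
    {"tx":0,"ty":0,"tz":0,"wx":0.14,"wy":0,"wz":0,"jaw":-1},
    {"tx":0,"ty":0,"tz":0,"wx":0.14,"wy":0,"wz":0,"jaw":-1},
    {"tx":0,"ty":0,"tz":0,"wx":0.14,"wy":0,"wz":0,"jaw":-1},
    {"tx":0,"ty":0,"tz":0,"wx":0.14,"wy":0,"wz":0,"jaw":-1},
    {"tx":0,"ty":0,"tz":0,"wx":0.14,"wy":0,"wz":0,"jaw":-1},
    {"tx":0,"ty":0,"tz":0,"wx":0.14,"wy":0,"wz":0,"jaw":-1},
    {"tx":0,"ty":0,"tz":0,"wx":0.14,"wy":0,"wz":0,"jaw":-1},
    {"tx":0,"ty":0,"tz":0,"wx":0.14,"wy":0,"wz":0,"jaw":-1},
    {"tx":0,"ty":0,"tz":0,"wx":0.14,"wy":0,"wz":0,"jaw":-1},
    {"tx":0,"ty":0,"tz":0,"wx":0.14,"wy":0,"wz":0,"jaw":-1},
    {"tx":0,"ty":0,"tz":0,"wx":0.14,"wy":0,"wz":0,"jaw":-1},
    {"tx":0,"ty":0,"tz":0,"wx":0.14,"wy":0,"wz":0,"jaw":-1},
    {"tx":0,"ty":0,"tz":0,"wx":0.14,"wy":0,"wz":0,"jaw":-1},
    {"tx":0,"ty":0,"tz":0,"wx":0.14,"wy":0,"wz":0,"jaw":-1},
    {"tx":0,"ty":0,"tz":0,"wx":0.14,"wy":0,"wz":0,"jaw":-1},
    {"tx":0,"ty":0,"tz":0,"wx":0.14,"wy":0,"wz":0,"jaw":-1},
    {"tx":0,"ty":0,"tz":0,"wx":0.14,"wy":0,"wz":0,"jaw":-1},
    {"tx":0,"ty":0,"tz":0,"wx":0.14,"wy":0,"wz":0,"jaw":-1},
    {"tx":0,"ty":0,"tz":0,"wx":0.14,"wy":0,"wz":0,"jaw":-1},
  ],
)

```text
time: 4.8
tool_pos: [432.2, -231.6, 243.2]
tcp_rot: [1.278, 0.88, -0.124]
contact_force: [0.1, 0.9, 0.1]
grip_width: 0.4
```

Run:
```python
from g import *
p,r,o=cur(); print(p,o['joint_positions'],o['grip_width'],o['time'],o['contact_force'])
show(toW(slope(20,0,110),pose)[0],tilt()[1])
```

```text
[ 432.17357053 -231.57261534  243.20489525] [-0.94439169  0.05738036  2.1276696   0.88681692  0.6450056  -0.18871638] 0.4171431131154138 4.8 [0.14132777 0.88388399 0.05941108]
tool shift cm [ 9.43 -7.07  5.18] rotvec [ 0.302 -0.022  0.093]
```

Request:
arm_command(
  plan=[
    {"tx":0,"ty":0,"tz":0,"wx":0.1,"wy":-0.007,"wz":0.031,"jaw":-1},
    {"tx":0,"ty":0,"tz":0,"wx":0.1,"wy":-0.007,"wz":0.031,"jaw":-1},
    {"tx":0,"ty":0,"tz":0,"wx":0.1,"wy":-0.007,"wz":0.031,"jaw":-1},
    {"tx":0,"ty":0,"tz":0,"wx":0,"wy":0,"wz":0,"jaw":-1},
  ],
)

```text
time: 5.2
tool_pos: [431.8, -231.1, 242.6]
tcp_rot: [1.568, 0.786, -0.132]
contact_force: [0.3, 0.1, 0.2]
grip_width: 0.4
```

Run:
```python
from g import *
p,r,o=cur(); print(p,o['joint_positions'],o['grip_width'],o['time'],o['contact_force'])
show(toW(slope(20,0,110),pose)[0],tilt()[1])
```

```text
[ 431.77428663 -231.14427862  242.5979586 ] [-0.99220659  0.05676131  2.19939576  1.12544014  0.63592678 -0.15552444] 0.4061176831721738 5.2 [0.31983366 0.09251991 0.19989141]
tool shift cm [ 8.92 -6.04  7.01] rotvec [ 0.006 -0.003  0.   ]
```

Request:
arm_command(
  plan=[
    {"tx":0,"ty":-2,"tz":2.3,"wx":0,"wy":0,"wz":0,"jaw":-1},
    {"tx":0,"ty":-2,"tz":2.3,"wx":0,"wy":0,"wz":0,"jaw":-1},
    {"tx":0,"ty":-2,"tz":2.4,"wx":0,"wy":0,"wz":0,"jaw":-1},
    {"tx":3,"ty":0,"tz":0,"wx":0,"wy":0,"wz":0,"jaw":-1},
    {"tx":3,"ty":0,"tz":0,"wx":0,"wy":0,"wz":0,"jaw":-1},
    {"tx":2.9,"ty":0,"tz":0,"wx":0,"wy":0,"wz":0,"jaw":-1},
    {"tx":0,"ty":0,"tz":0,"wx":0,"wy":0,"wz":0,"jaw":-1},
  ],
)

```text
time: 5.9
tool_pos: [444.8, -303.7, 135.9]
tcp_rot: [1.567, 0.787, -0.127]
contact_force: [-0.3, -0.0, 0.6]
grip_width: 0.7
```

Run:
```python
from g import *
from z import crop
p,r,o=cur(); print(p,o['joint_positions'],o['grip_width'],o['time'],o['contact_force'])
show(toW(slope(20,0,34),pose)[0],tilt()[1])
a=imaging.capture('scene');cv2.imwrite('pics/scene1.png',a);crop(a,290,90,480,230,4,'pics/c.png',1.3)
b=imaging.capture('top');cv2.imwrite('pics/top1.png',b);crop(b,310,90,450,235,4,'pics/d.png',1.3)
```

```text
[ 444.8276324  -303.72447098  135.94223727] [-1.07346863  0.39059201  2.18530017  1.5166091   0.61113446 -0.71404985] 0.7231321669361526 5.9 [-0.34649129 -0.03756513  0.56658165]
tool shift cm [ 7.39 -0.06  0.05] rotvec [ 0.01  -0.006  0.001]
```

View pics/c.png

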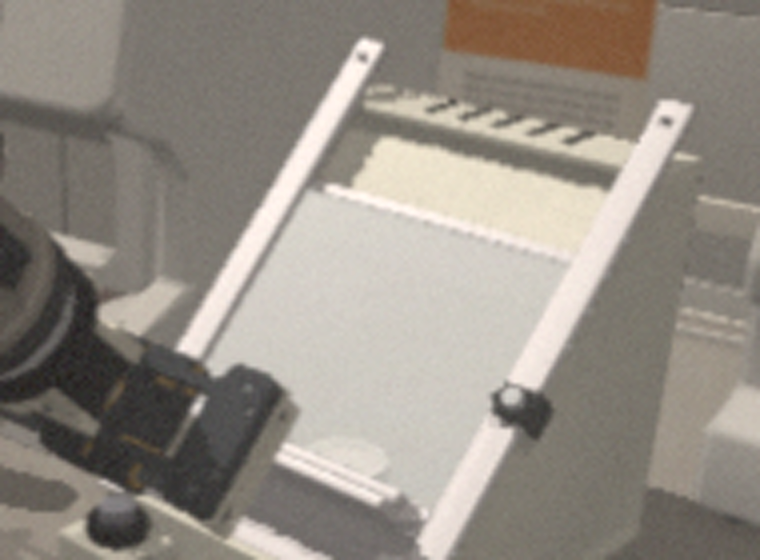

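View pics/d.png

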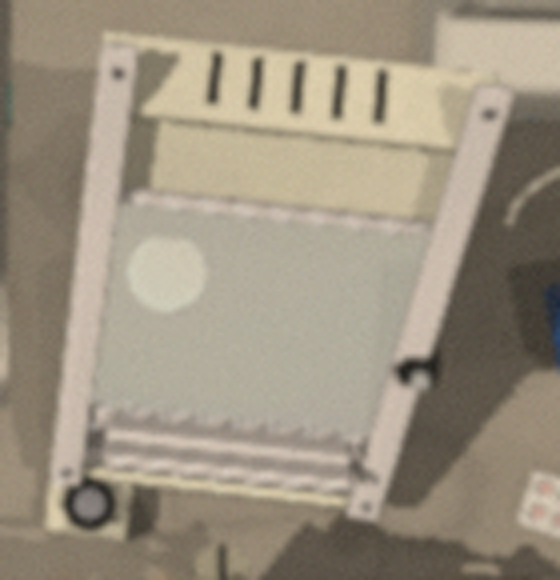

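Gripper is in front of the lip; button at (118,515) in the scene crop is clear of it. Insert under the lip now.

Request:
arm_command(
  plan=[
    {"tx":2,"ty":0,"tz":0,"wx":0,"wy":0,"wz":0,"jaw":-1},
    {"tx":2,"ty":0,"tz":0,"wx":0,"wy":0,"wz":0,"jaw":-1},
    {"tx":1,"ty":0,"tz":0,"wx":0,"wy":0,"wz":0,"jaw":-1},
    {"tx":1,"ty":0,"tz":0,"wx":0,"wy":0,"wz":0,"jaw":-1},
    {"tx":0.6,"ty":0,"tz":0,"wx":0,"wy":0,"wz":0,"jaw":-1},
    {"tx":0.6,"ty":0,"tz":0,"wx":0,"wy":0,"wz":0,"jaw":-1},
    {"tx":0,"ty":0,"tz":0,"wx":0,"wy":0,"wz":0,"jaw":-1},
    {"tx":0,"ty":0,"tz":0,"wx":0,"wy":0,"wz":0,"jaw":-1},
  ],
)

```text
time: 6.8
tool_pos: [493.8, -311.6, 87.8]
tcp_rot: [1.563, 0.783, -0.134]
contact_force: [0.5, -0.4, 0.3]
grip_width: 0.5
```

Run:
```python
from g import *
from z import crop
p,r,o=cur(); print(p,o['joint_positions'],o['grip_width'],o['time'],o['contact_force'])
show(toW(slope(20,0,34),pose)[0],tilt()[1])
a=imaging.capture('scene');cv2.imwrite('pics/scene2.png',a);crop(a,290,110,480,250,4,'pics/e.png',1.3)
b=imaging.capture('top');cv2.imwrite('pics/top2.png',b);crop(b,310,90,450,235,4,'pics/f.png',1.3)
```

```text
[ 493.75606021 -311.58780057   87.77852454] [-0.97223203  0.54608066  2.12019875  1.75597372  0.56553622 -0.89134357] 0.4818897735903928 6.8 [ 0.48642581 -0.4422198   0.30276384]
tool shift cm [ 0.48 -0.17 -0.12] rotvec [ 0.009 -0.001 -0.002]
```

View pics/e.png

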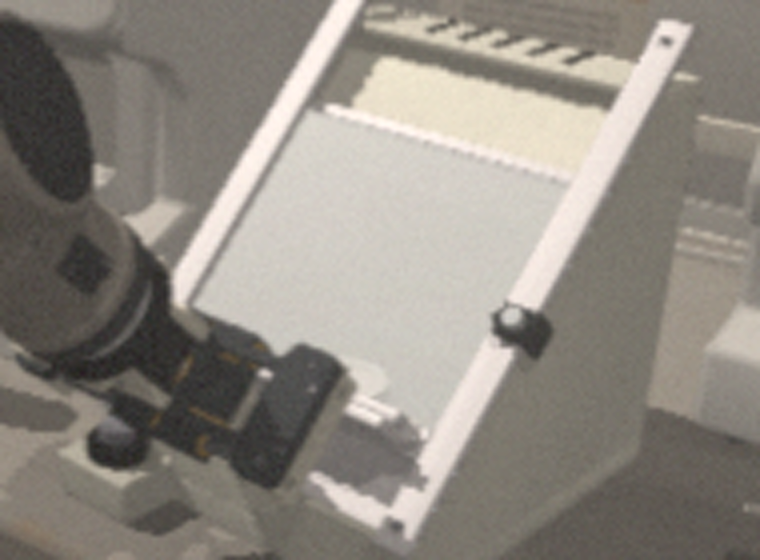

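View pics/f.png

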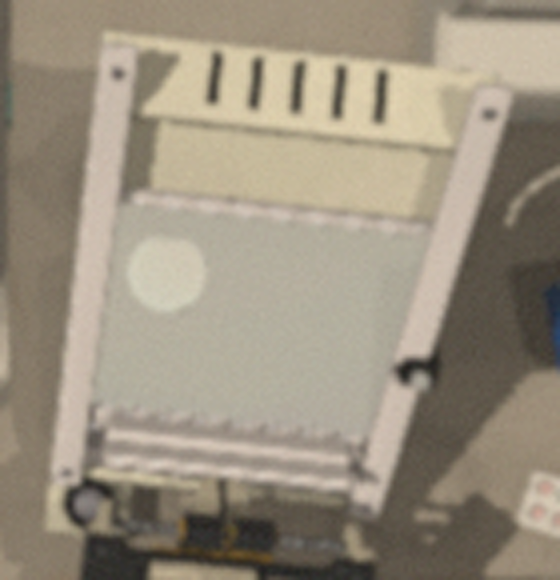

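Request:
arm_command(
  plan=[
    {"tx":0.3,"ty":0.5,"tz":0,"wx":0,"wy":0,"wz":0,"jaw":-1},
    {"tx":0,"ty":0.5,"tz":0,"wx":0,"wy":0,"wz":0,"jaw":-1},
    {"tx":0,"ty":0.4,"tz":0,"wx":0,"wy":0,"wz":0,"jaw":-1},
    {"tx":0,"ty":0.3,"tz":0,"wx":0,"wy":0,"wz":0,"jaw":-1},
    {"tx":0,"ty":0.3,"tz":0,"wx":0,"wy":0,"wz":0,"jaw":-1},
    {"tx":0,"ty":0.3,"tz":0,"wx":0,"wy":0,"wz":0,"jaw":-1},
    {"tx":0,"ty":0.3,"tz":0,"wx":0,"wy":0,"wz":0,"jaw":-1},
  ],
)

```text
time: 7.6
tool_pos: [513.8, -314.2, 103.4]
tcp_rot: [1.563, 0.785, -0.135]
contact_force: [-4.1, -1.5, -2.0]
grip_width: 0.7
```

```bash
cat > st.py <<'E'
from g import *
from z import crop
import sys
k=sys.argv[1]
p,r,o=cur(); R=tilt()[1]
print(p.round(1),'n,s rel0:',(R.T@(p-toW(slope(0,0,0),pose)[0])).round(1),o['time'],'F tool',(r.T@o['contact_force']).round(1),o['joint_positions'].round(2))
a=imaging.capture('scene');cv2.imwrite(f'pics/scene{k}.png',a)
b=imaging.capture('top');cv2.imwrite(f'pics/top{k}.png',b)
A=cv2.resize(a[110:250,330:440],None,fx=4,fy=4,interpolation=cv2.INTER_CUBIC);B=cv2.resize(b[95:235,325:415],None,fx=4,fy=4,interpolation=cv2.INTER_CUBIC)
cv2.imwrite(f'pics/ab{k}.png',cv2.convertScaleAbs(np.hstack([A,B])[:600,:800],alpha=1.4))
E
python3 st.py 3
```

```text
[ 513.8 -314.2  103.4] n,s rel0: [-35.6  47.    1.1] 7.6 F tool [-1.3 -4.2  2. ] [-0.93  0.53  2.07  1.67  0.54 -0.76]
```

View pics/ab3.png

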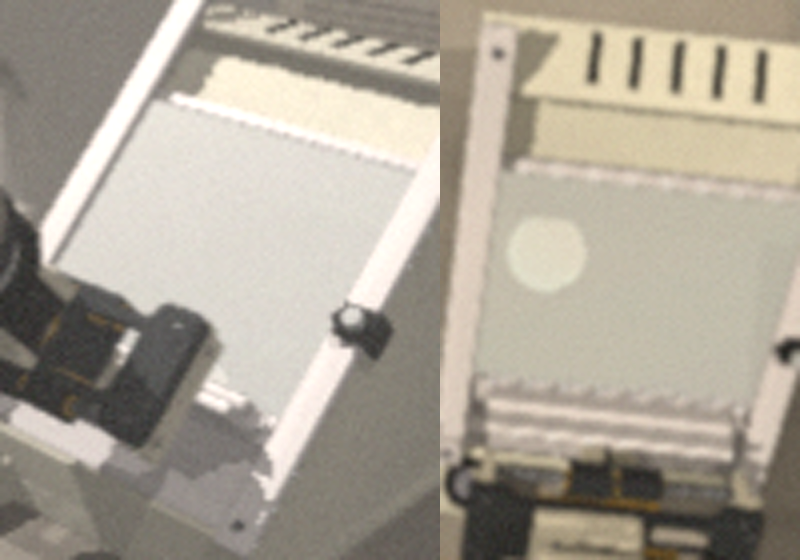

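Request:
arm_command(
  plan=[
    {"tx":0,"ty":0.4,"tz":0,"wx":0,"wy":0,"wz":0,"jaw":-1},
    {"tx":0,"ty":0.4,"tz":0,"wx":0,"wy":0,"wz":0,"jaw":-1},
    {"tx":0,"ty":0.4,"tz":0,"wx":0,"wy":0,"wz":0,"jaw":-1},
    {"tx":0,"ty":0.4,"tz":0,"wx":0,"wy":0,"wz":0,"jaw":-1},
    {"tx":0,"ty":0.4,"tz":0,"wx":0,"wy":0,"wz":0,"jaw":-1},
    {"tx":0,"ty":0.4,"tz":0,"wx":0,"wy":0,"wz":0,"jaw":-1},
    {"tx":0,"ty":0.4,"tz":0,"wx":0,"wy":0,"wz":0,"jaw":-1},
    {"tx":0,"ty":0.4,"tz":0,"wx":0,"wy":0,"wz":0,"jaw":-1},
    {"tx":0,"ty":0.4,"tz":0,"wx":0,"wy":0,"wz":0,"jaw":-1},
    {"tx":0,"ty":0.4,"tz":0,"wx":0,"wy":0,"wz":0,"jaw":-1},
    {"tx":0,"ty":0.4,"tz":0,"wx":0,"wy":0,"wz":0,"jaw":-1},
    {"tx":0,"ty":0.3,"tz":0,"wx":0,"wy":0,"wz":0,"jaw":-1},
    {"tx":0,"ty":0,"tz":0,"wx":0,"wy":0,"wz":0,"jaw":-1},
  ],
)

```text
time: 9.0
tool_pos: [547.7, -317.9, 137.6]
tcp_rot: [1.563, 0.782, -0.133]
contact_force: [-0.9, -1.3, -0.2]
grip_width: 0.3
```

```bash
python3 st.py 4
python3 - <<'E'
from z import *
crop(cv2.imread('pics/scene4.png'),360,150,440,230,7,'pics/a4.png',1.3)
crop(cv2.imread('pics/top4.png'),325,150,425,220,8,'pics/b4.png',1.4)
E
```

```text
[ 547.7 -317.9  137.6] n,s rel0: [-35.6  95.3   0.2] 9.0 F tool [-0.4 -0.6  1.4] [-0.88  0.49  1.97  1.49  0.5  -0.49]
```

View pics/a4.png

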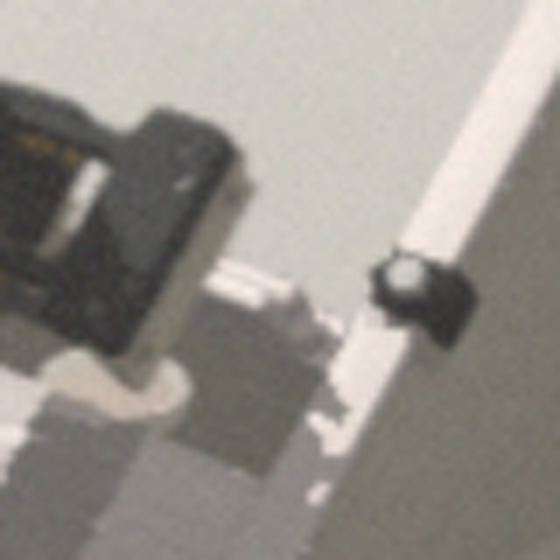

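View pics/b4.png

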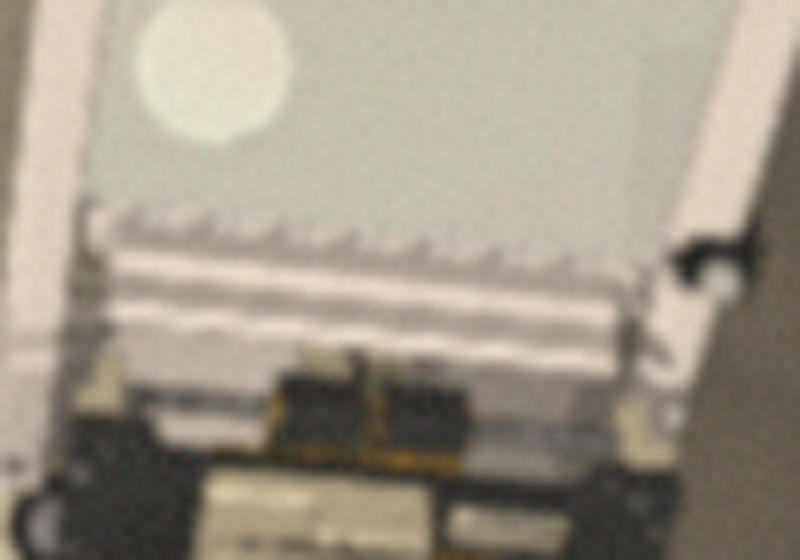

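```bash
cat > ov.py <<'E'
from z import *
import sys
k=sys.argv[1]; s=float(sys.argv[2]); st=float(sys.argv[3])
pose=np.load('pose.npy')
P=lambda s,y,n:toW(slope(s,y,n),pose)
for c,(x0,y0,x1,y1,f) in {'scene':(360,150,440,230,7),'top':(325,150,425,220,8)}.items():
    a=cv2.resize(cv2.imread(f'pics/{c}{k}.png')[y0:y1,x0:x1],None,fx=f,fy=f,interpolation=cv2.INTER_CUBIC);a=cv2.convertScaleAbs(a,alpha=1.4)
    def L(p1,p2,col):
        u=[tuple(((proj(c,P(*p))[0]-[x0,y0]+.5)*f).astype(int).tolist()) for p in(p1,p2)]; cv2.line(a,*u,col,1)
    L((s,85,40),(s,-85,40),(0,0,255));L((s,-85,40),(s,-85,5),(0,0,255));L((s+8,85,40),(s+8,-85,40),(0,160,255));L((s,-85,40),(s+8,-85,40),(0,160,255))
    L((s+18,85,26),(s+18,-85,26),(255,0,0));L((s+18,-85,26),(s+18,-85,0),(255,0,0))
    L((s+10,-85,13),(s+10,-96,13),(255,0,255))
    L((st,-90,13),(st,-120,13),(0,255,0))
    L((0,-98,10),(300,-98,10),(0,255,255));L((0,-120,10),(300,-120,10),(0,255,255))
    cv2.imwrite(f'pics/o{c}{k}.png',a)
E
python3 - <<'E'
from g import *
P=lambda s,y,n:toW(slope(s,y,n),pose)
for s in (95,100,105,110): print(s,[proj(c,P(s,y,40))[0].round(1) for c in('scene','top') for y in(85,-85)])
E
python3 ov.py 4 105 134
```

```text
95 [array([337.9, 176. ]), array([395. , 198.6]), array([337.1, 192.6]), array([400.1, 199.5])]
100 [array([338.9, 174.3]), array([396.1, 196.6]), array([337.3, 191.2]), array([400.5, 198.1])]
105 [array([339.9, 172.6]), array([397.2, 194.6]), array([337.5, 189.7]), array([400.9, 196.7])]
110 [array([340.9, 170.8]), array([398.3, 192.7]), array([337.7, 188.3]), array([401.3, 195.3])]
```

View pics/oscene4.png

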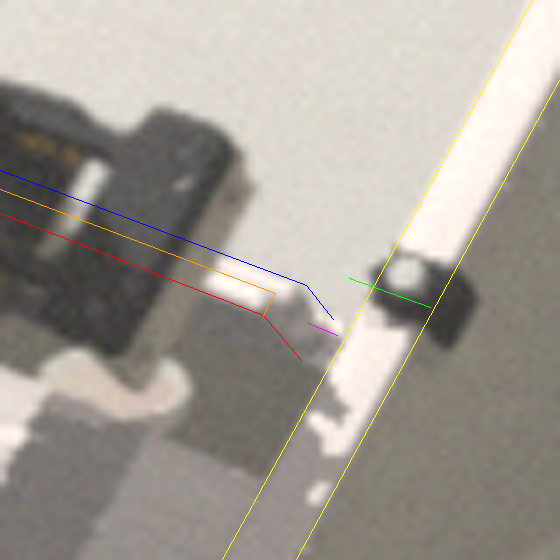

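View pics/otop4.png

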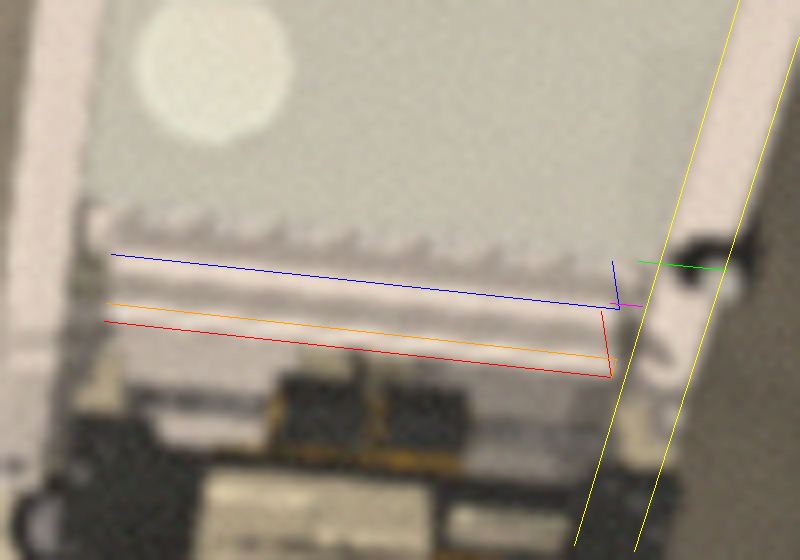

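```bash
cat > fit2.py <<'E'
import re
src=open('fit.py').read().split("def res")[0]
exec(src)
a4=lambda u,v:np.array([360+(u+.5)/7-.5,150+(v+.5)/7-.5]); b4=lambda u,v:np.array([325+(u+.5)/8-.5,150+(v+.5)/8-.5])
# lip frame4: (cam, uv, ds, y, n)
Lp=[('scene',a4(262,305),0,-85,40),('scene',a4(275,284),8,-85,40),('top',b4(616,374),0,-85,40),('top',b4(110,328),0,85,40),('top',b4(114,252),18,85,26),('top',b4(618,297),18,-85,26)]
Tt=[('scene',a4(373,283)),('top',b4(671,262))]
# p: x y yaw s0 s1 lip tooth_s tooth_y tooth_n offS(2) offT(2)
def res(p):
    off={'scene':p[9:11],'top':p[11:13]}
    r=[proj(n,toW(slope(p[3+e],y,10),p))[0]+off[n]-uv for n,uv,e,y in D]
    r+=[proj(n,toW(slope(p[5]+d,y,nn),p))[0]+off[n]-uv for n,uv,d,y,nn in Lp]
    r+=[proj(n,toW(slope(p[6],p[7],p[8]),p))[0]+off[n]-uv for n,uv in Tt]
    r+=[p[9:]/1.5, [(p[7]+96)/3,(p[8]-13)/5]]
    return np.concatenate(r)
for fo in (0,1):
  f=(lambda p:res(np.r_[p[:9],p[9:]*fo]))
  r=least_squares(f,[634,-330,-.136,0,340,105,134,-98,13,0,0,0,0],x_scale=[10,10,.1,10,10,10,10,10,10,1,1,1,1],loss='soft_l1')
  print(r.x.round(3),'pointer-tooth',(r.x[5]+10-r.x[6]).round(1),r.cost)
  print(f(r.x)[:48].reshape(-1,2).round(1).tolist())
E
python3 fit2.py
```

```text
[ 6.33491e+02 -3.29626e+02 -1.35000e-01 -1.53300e+00  3.42141e+02
  1.08051e+02  1.35907e+02 -9.86320e+01  1.30120e+01  0.00000e+00
  0.00000e+00  0.00000e+00  0.00000e+00] pointer-tooth -17.9 11.366842119071597
[[0.9, 0.5], [0.1, 1.5], [0.9, -0.5], [1.2, -0.9], [-0.5, -0.6], [-1.4, 0.0], [0.4, -0.4], [0.3, -0.9], [-0.1, -0.9], [0.2, 0.0], [-0.5, 0.1], [-0.2, 1.1], [-0.2, -1.0], [-0.9, -0.5], [-1.5, 1.2], [0.2, 2.2], [0.6, 0.5], [0.5, 0.3], [-0.4, -0.1], [-0.6, -1.2], [-0.2, -0.2], [0.4, 1.0], [0.1, -0.1], [-0.8, 0.0]]
[ 6.42118e+02 -3.26910e+02 -1.36000e-01 -4.19700e+00  3.40893e+02
  1.05793e+02  1.33861e+02 -9.90760e+01  1.26530e+01 -5.92000e-01
  7.51000e-01  1.57600e+00  2.47100e+00] pointer-tooth -18.1 8.43657251484029
[[0.4, 0.1], [-0.3, 1.1], [0.1, -0.3], [0.6, -0.6], [-0.3, -0.6], [-1.3, -0.0], [0.3, 0.1], [0.2, -0.4], [0.2, -0.7], [0.4, 0.3], [-0.4, -0.5], [-0.1, 0.5], [0.3, -0.9], [-0.5, -0.3], [-1.2, 0.5], [0.5, 1.5], [0.2, 0.4], [0.1, 0.3], [-0.2, -0.2], [-0.3, -1.3], [0.2, -0.3], [0.6, 1.0], [-0.2, -0.1], [-0.4, -0.1]]
```

Request:
arm_command(
  plan=[
    {"tx":0,"ty":0.25,"tz":0,"wx":0,"wy":0,"wz":0,"jaw":-1},
    {"tx":0,"ty":0.25,"tz":0,"wx":0,"wy":0,"wz":0,"jaw":-1},
    {"tx":0,"ty":0.25,"tz":0,"wx":0,"wy":0,"wz":0,"jaw":-1},
    {"tx":0,"ty":0.25,"tz":0,"wx":0,"wy":0,"wz":0,"jaw":-1},
    {"tx":0,"ty":0.2,"tz":0,"wx":0,"wy":0,"wz":0,"jaw":-1},
    {"tx":0,"ty":0.1,"tz":0,"wx":0,"wy":0,"wz":0,"jaw":-1},
    {"tx":0,"ty":0,"tz":0,"wx":0,"wy":0,"wz":0,"jaw":-1},
    {"tx":0,"ty":0,"tz":0,"wx":0,"wy":0,"wz":0,"jaw":-1},
  ],
)

```text
time: 9.9
tool_pos: [556.3, -318.9, 146.2]
tcp_rot: [1.564, 0.783, -0.133]
contact_force: [-3.1, 1.5, 0.2]
grip_width: 0.4
```

```bash
python3 st.py 5; python3 ov.py 5 119 134;python3 - <<'E'
from z import *
crop(cv2.imread('pics/scene5.png'),375,165,435,215,12,'pics/a5.png',1.2)
crop(cv2.imread('pics/top5.png'),375,160,425,205,12,'pics/b5.png',1.3)
E
```

```text
[ 556.3 -318.9  146.2] n,s rel0: [-3.560e+01  1.075e+02 -1.000e-01] 9.9 F tool [-2.5 -2.2 -1.1] [-0.87  0.48  1.95  1.43  0.5  -0.42]
```

View pics/a5.png

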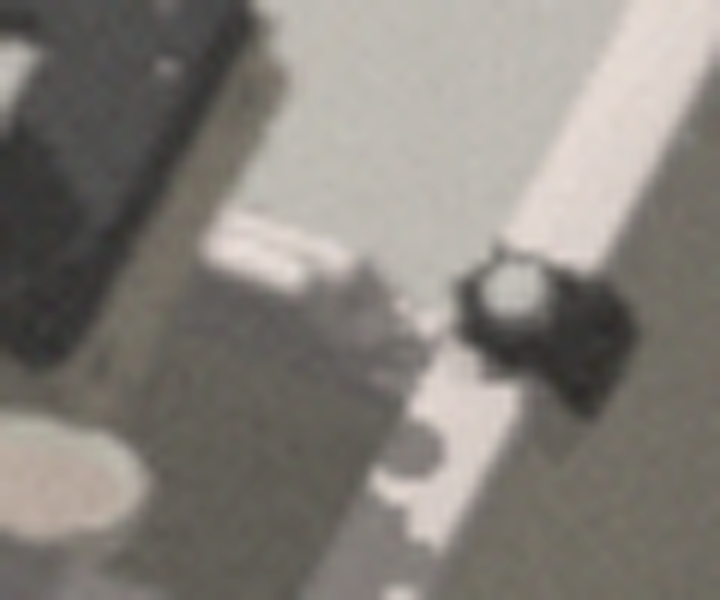

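View pics/b5.png

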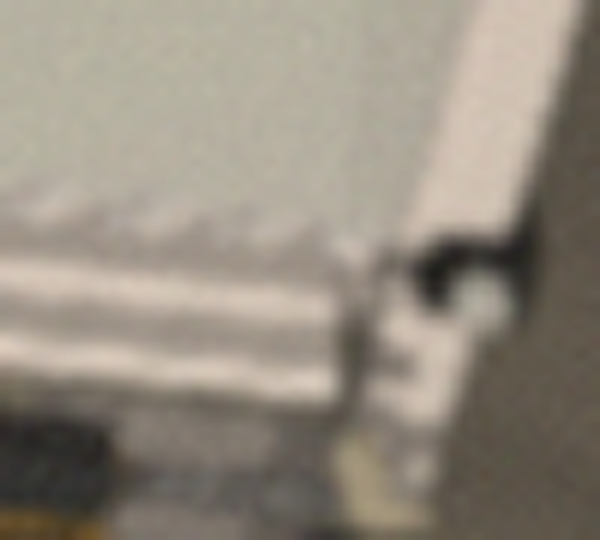

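View pics/otop5.png

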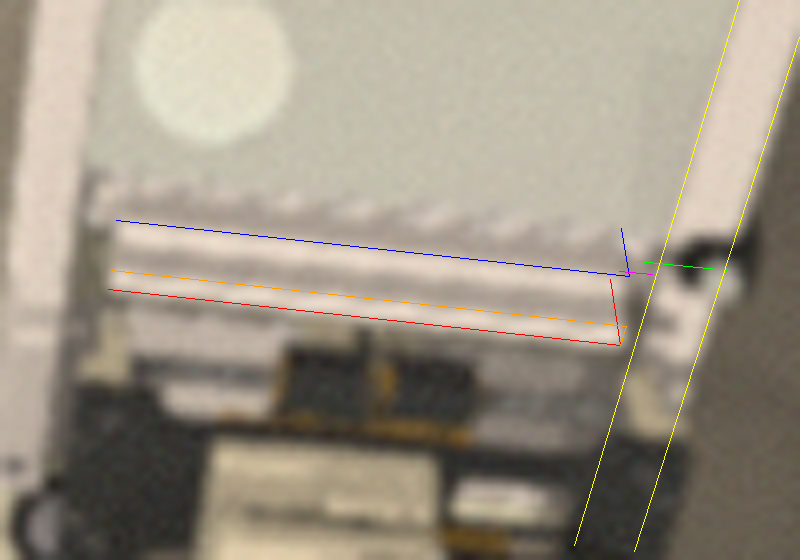

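Request:
arm_command(
  plan=[
    {"tx":0,"ty":0.2,"tz":0,"wx":0,"wy":0,"wz":0,"jaw":-1},
    {"tx":0,"ty":0.2,"tz":0,"wx":0,"wy":0,"wz":0,"jaw":-1},
    {"tx":0,"ty":0.15,"tz":0,"wx":0,"wy":0,"wz":0,"jaw":-1},
    {"tx":0,"ty":0.05,"tz":0,"wx":0,"wy":0,"wz":0,"jaw":-1},
    {"tx":0,"ty":0,"tz":0,"wx":0,"wy":0,"wz":0,"jaw":-1},
    {"tx":0,"ty":0,"tz":0,"wx":0,"wy":0,"wz":0,"jaw":-1},
  ],
)

```text
time: 10.6
tool_pos: [560.4, -319.5, 150.4]
tcp_rot: [1.564, 0.784, -0.133]
contact_force: [-1.9, 2.6, -2.4]
grip_width: 0.4
```

```bash
python3 st.py 6; python3 ov.py 6 124 134;python3 - <<'E'
from z import *
A=[]
crop(cv2.imread('pics/scene6.png'),375,165,435,215,12,'pics/a6.png',1.2)
crop(cv2.imread('pics/top6.png'),325,150,425,205,8,'pics/b6.png',1.4)
E
```

```text
[ 560.4 -319.5  150.4] n,s rel0: [-35.6 113.4   0. ] 10.6 F tool [ 0.1 -3.3 -2.4] [-0.86  0.48  1.93  1.41  0.5  -0.38]
```

View pics/a6.png

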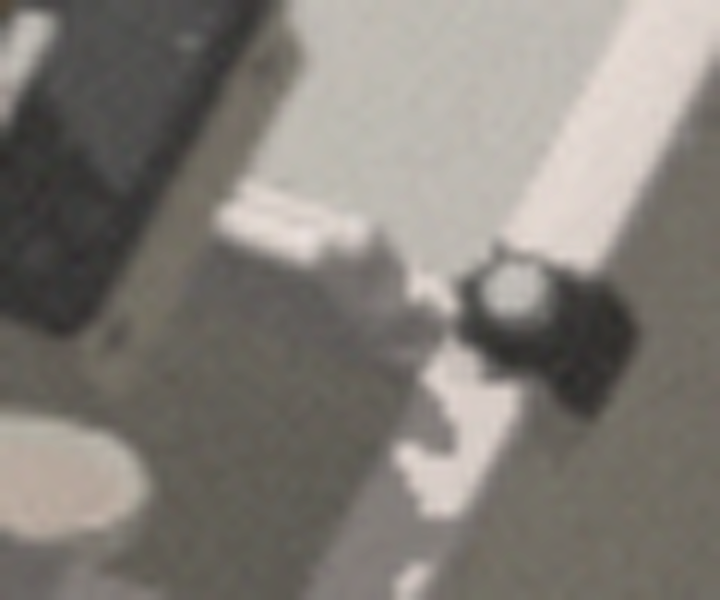

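View pics/b6.png

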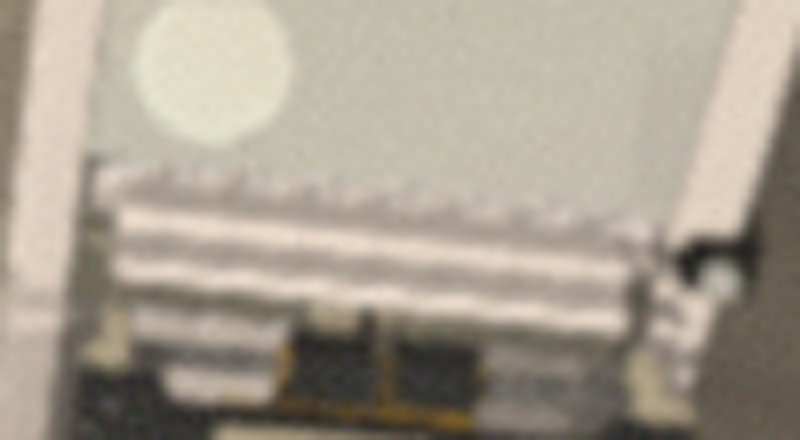

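View pics/oscene6.png

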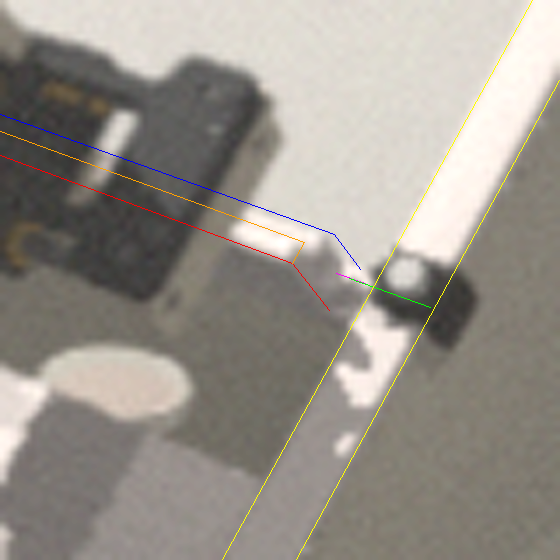

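Run:
```python
s=open('fit2.py').read()
s=s.replace("Tt=[","a6=lambda u,v:np.array([375+(u+.5)/12-.5,165+(v+.5)/12-.5])\nLp=[('scene',a6(310,266),0,-85,40),('top',b4(630,333),0,-85,40),('top',b4(116,283),0,85,40),('top',b4(118,207),18,85,26),('top',b4(630,261),18,-85,26)]\nTt=[",1)
s=s.replace("[:48]","[32:46]")
exec(s)
```

```text
[ 6.34057e+02 -3.29752e+02 -1.35000e-01 -2.00400e+00  3.41734e+02
  1.24802e+02  1.35527e+02 -9.85860e+01  1.32750e+01  0.00000e+00
  0.00000e+00  0.00000e+00  0.00000e+00] pointer-tooth -0.7 10.66963683680527
[[1.1, 0.3], [-0.7, 0.0], [-0.6, -0.7], [0.1, 0.2], [0.4, 0.4], [0.1, -0.1], [-0.8, 0.0]]
[ 6.41861e+02 -3.27001e+02 -1.36000e-01 -4.19900e+00  3.40797e+02
  1.22717e+02  1.33868e+02 -9.91140e+01  1.28390e+01 -5.79000e-01
  7.48000e-01  1.56300e+00  2.26800e+00] pointer-tooth -1.2 7.765253223375064
[[0.5, 0.3], [-0.5, 0.0], [-0.3, -0.8], [0.4, 0.2], [0.6, 0.4], [-0.3, -0.1], [-0.3, -0.2]]
```

Pointer is level with the tooth to about 1 mm. Back off down the slope, then out.

Request:
arm_command(
  plan=[
    {"tx":0,"ty":-0.2,"tz":0,"wx":0,"wy":0,"wz":0,"jaw":-1},
    {"tx":0,"ty":-0.4,"tz":0,"wx":0,"wy":0,"wz":0,"jaw":-1},
    {"tx":0,"ty":-0.6,"tz":0,"wx":0,"wy":0,"wz":0,"jaw":-1},
    {"tx":0,"ty":-0.6,"tz":0,"wx":0,"wy":0,"wz":0,"jaw":-1},
    {"tx":-2,"ty":0,"tz":0,"wx":0,"wy":0,"wz":0,"jaw":-1},
    {"tx":-3,"ty":0,"tz":0,"wx":0,"wy":0,"wz":0,"jaw":-1},
    {"tx":-3,"ty":0,"tz":0,"wx":0,"wy":0,"wz":0,"jaw":-1},
    {"tx":-3,"ty":0,"tz":0,"wx":0,"wy":0,"wz":0,"jaw":-1},
    {"tx":0,"ty":0,"tz":0,"wx":0,"wy":0,"wz":0,"jaw":-1},
  ],
)

```text
time: 11.6
tool_pos: [469.8, -309.2, 218.4]
tcp_rot: [1.557, 0.78, -0.141]
contact_force: [-0.2, -0.3, -0.4]
grip_width: 0.7
```

```bash
python3 st.py 7
python3 - <<'E'
from g import *
from z import crop
crop(cv2.imread('pics/scene7.png'),310,150,440,245,6,'pics/a7.png',1.2)
crop(cv2.imread('pics/top7.png'),310,150,430,235,6,'pics/b7.png',1.3)
c,s=np.cos(pose[2]),np.sin(pose[2])
# tool down, z = hood -y
R=np.c_[[0,0,-1],[c,s,0],[s,-c,0]]; print(np.linalg.det(R))
show([500,-221,150],R)
E
```

```text
[ 469.8 -309.2  218.4] n,s rel0: [-148.2   97.     2.1] 11.6 F tool [ 0.1 -0.4  0.3] [-1.02  0.25  2.05  1.18  0.63 -0.25]
1.0
tool shift cm [ 5.87 -3.4  -9.14] rotvec [ 0.008  0.005 -0.789]
```

View pics/a7.png

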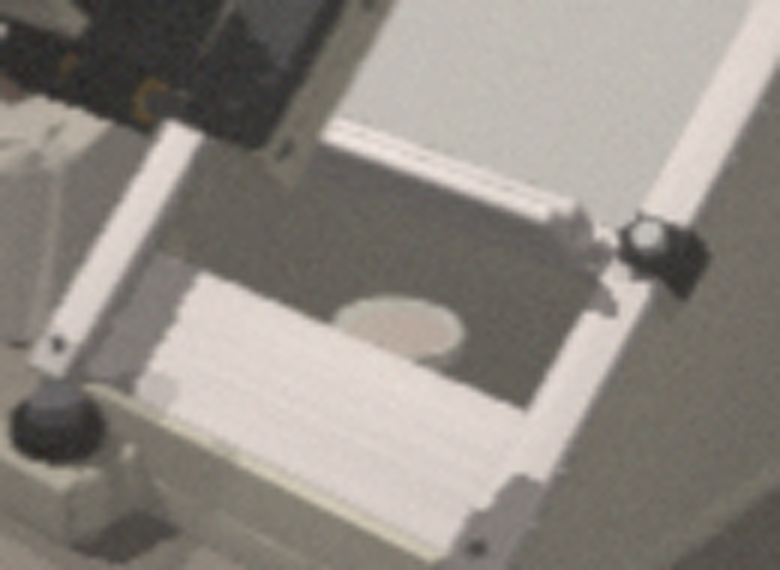

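View pics/b7.png

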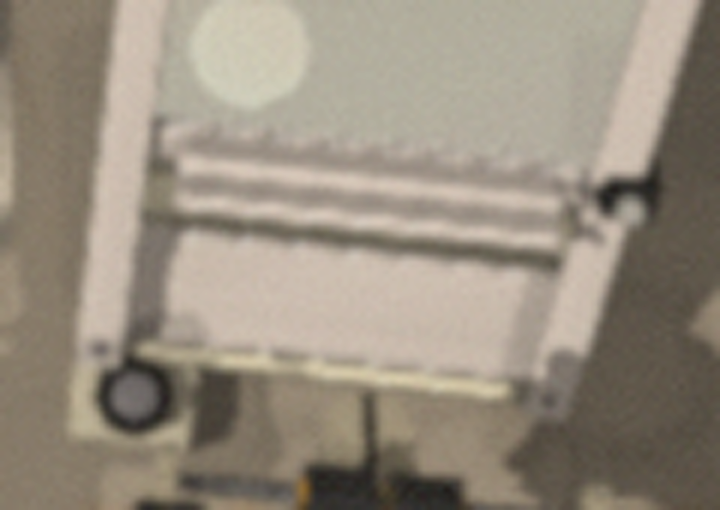

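Run:
```python
from g import *
for a,b in [((320.0,216.6),(331.7,215.0)),((319.5,217.5),(331.7,215.0))]:
    f=lambda P:np.concatenate([proj('scene',P)[0]-a,proj('top',P)[0]-b])
    P=least_squares(f,[500,-221,45]).x; print(P.round(1),np.abs(f(P)).max().round(2))
print(toW([-148,89,44],pose),toW([-148,89,44],[637,-328.5,-.1355]))
from z import crop
crop(cv2.imread('pics/scene7.png'),300,195,345,245,12,'pics/a8.png',1.6)
crop(cv2.imread('pics/top7.png'),310,195,350,235,12,'pics/b8.png',1.6)
```

```text
[ 498.9 -221.    47. ] 0.22
[ 498.5 -220.5   44.4] 0.01
[[ 500.10751654 -221.44537308   44.        ]] [[ 502.37921229 -220.32309158   44.        ]]
```

View pics/a8.png

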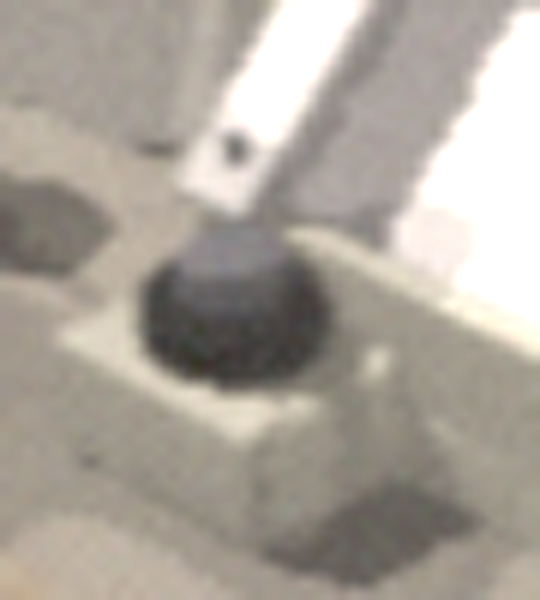

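View pics/b8.png

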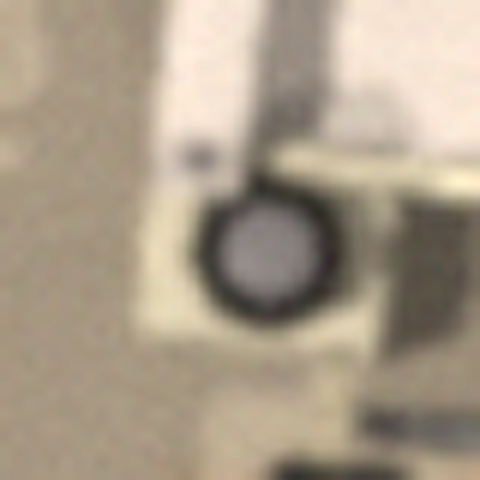

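```bash
cat > btn.py <<'E'
from g import *
t=.2;c,s=np.cos(pose[2]),np.sin(pose[2]);H=np.array([[c,-s,0],[s,c,0],[0,0,1]])
x=H@[np.sin(t),0,-np.cos(t)];z=H@[0,-1,0];R=np.c_[x,np.cross(z,x),z]
B=np.array([497.5,-221,46]); tipc=B+H@[-3,0,0]
def tgt(h): # TCP so that lowest tip corner at height h
    P=tipc+x*(-22.); P[2]=h+22*np.cos(t)+9.5*np.sin(t); return P
p,r,o=cur();print(p.round(1),o['time'],o['contact_force'].round(1),o['joint_positions'].round(2))
for h in (80,52,40): print(h,tgt(h).round(1));show(tgt(h),R)
E
python3 btn.py
```

```text
[ 470.6 -308.8  216.1] 11.7 [ 0.7 -0.3  0.3] [-1.02  0.25  2.05  1.19  0.63 -0.25]
80 [ 490.2 -220.   103.4]
tool shift cm [ 8.45 -7.4  -9.15] rotvec [ 0.009  0.004 -0.589]
52 [ 490.2 -220.    75.4]
tool shift cm [10.42 -9.38 -9.17] rotvec [ 0.009  0.004 -0.589]
40 [ 490.2 -220.    63.4]
tool shift cm [ 11.26 -10.23  -9.18] rotvec [ 0.009  0.004 -0.589]
```

Request:
arm_command(
  plan=[
    {"tx":0,"ty":0,"tz":0,"wx":0,"wy":0,"wz":-0.14,"jaw":-1},
    {"tx":0,"ty":0,"tz":0,"wx":0,"wy":0,"wz":-0.14,"jaw":-1},
    {"tx":0,"ty":0,"tz":0,"wx":0,"wy":0,"wz":-0.14,"jaw":-1},
    {"tx":0,"ty":0,"tz":0,"wx":0,"wy":0,"wz":-0.14,"jaw":-1},
    {"tx":0,"ty":0,"tz":0,"wx":0,"wy":0,"wz":-0.03,"jaw":-1},
    {"tx":0,"ty":0,"tz":0,"wx":0,"wy":0,"wz":0,"jaw":-1},
  ],
)

```text
time: 12.3
tool_pos: [475.5, -301.0, 212.7]
tcp_rot: [1.617, 1.218, -0.062]
contact_force: [-0.8, 0.2, 0.0]
grip_width: 0.1
```

```bash
python3 btn.py
```

```text
[ 475.5 -301.   212.7] 12.3 [-0.8  0.2  0. ] [-0.83  0.31  1.74  0.32  0.86  0.67]
80 [ 490.2 -220.   103.4]
tool shift cm [10.58 -3.24 -8.04] rotvec [ 0.025 -0.024 -0.153]
52 [ 490.2 -220.    75.4]
tool shift cm [13.21 -4.21 -7.99] rotvec [ 0.025 -0.024 -0.153]
40 [ 490.2 -220.    63.4]
tool shift cm [14.34 -4.63 -7.97] rotvec [ 0.025 -0.024 -0.153]
```

Request:
arm_command(
  plan=[
    {"tx":0,"ty":0,"tz":0,"wx":0.012,"wy":-0.012,"wz":-0.076,"jaw":-1},
    {"tx":0,"ty":0,"tz":0,"wx":0.012,"wy":-0.012,"wz":-0.076,"jaw":-1},
    {"tx":0,"ty":-0.4,"tz":-2,"wx":0,"wy":0,"wz":0,"jaw":-1},
    {"tx":0,"ty":-0.4,"tz":-2,"wx":0,"wy":0,"wz":0,"jaw":-1},
    {"tx":0,"ty":-0.4,"tz":-2,"wx":0,"wy":0,"wz":0,"jaw":-1},
    {"tx":0,"ty":-0.4,"tz":-2,"wx":0,"wy":0,"wz":0,"jaw":-1},
    {"tx":2,"ty":0,"tz":0,"wx":0,"wy":0,"wz":0,"jaw":-1},
    {"tx":2,"ty":0,"tz":0,"wx":0,"wy":0,"wz":0,"jaw":-1},
    {"tx":2,"ty":0,"tz":0,"wx":0,"wy":0,"wz":0,"jaw":-1},
    {"tx":0,"ty":0,"tz":0,"wx":0,"wy":0,"wz":0,"jaw":-1},
  ],
)

```text
time: 13.3
tool_pos: [479.6, -220.3, 148.0]
tcp_rot: [1.585, 1.375, -0.123]
contact_force: [-0.3, 0.6, -0.1]
grip_width: 0.3
```

```bash
python3 btn.py
```

```text
[ 479.6 -220.3  148. ] 13.3 [-0.3  0.6 -0.1] [-0.63  0.37  1.81  0.13  0.79  0.99]
80 [ 490.2 -220.   103.4]
tool shift cm [ 4.57  0.16 -0.16] rotvec [-0.002 -0.003  0.004]
52 [ 490.2 -220.    75.4]
tool shift cm [ 7.32 -0.38 -0.15] rotvec [-0.002 -0.003  0.004]
40 [ 490.2 -220.    63.4]
tool shift cm [ 8.49 -0.62 -0.15] rotvec [-0.002 -0.003  0.004]
```

Request:
arm_command(
  plan=[
    {"tx":2,"ty":0,"tz":-0.15,"wx":0,"wy":0,"wz":0,"jaw":-1},
    {"tx":2,"ty":0,"tz":0,"wx":0,"wy":0,"wz":0,"jaw":-1},
    {"tx":1.5,"ty":-0.1,"tz":0,"wx":0,"wy":0,"wz":0,"jaw":-1},
    {"tx":1,"ty":-0.2,"tz":0,"wx":0,"wy":0,"wz":0,"jaw":-1},
    {"tx":0,"ty":0,"tz":0,"wx":0,"wy":0,"wz":0,"jaw":-1},
    {"tx":0,"ty":0,"tz":0,"wx":0,"wy":0,"wz":0,"jaw":-1},
  ],
)

```text
time: 13.9
tool_pos: [491.1, -222.0, 87.6]
tcp_rot: [1.563, 1.37, -0.146]
contact_force: [0.3, -1.0, 0.9]
grip_width: 0.2
```

```bash
python3 btn.py
python3 - <<'E'
from g import *
from z import crop
a=imaging.capture('scene');cv2.imwrite('pics/scene9.png',a);crop(a,270,140,440,250,4,'pics/a9.png',1.3)
b=imaging.capture('top');cv2.imwrite('pics/top9.png',b);crop(b,250,150,430,245,4,'pics/b9.png',1.3)
E
```

```text
[ 491.1 -222.    87.6] 13.9 [ 0.3 -1.   0.9] [-0.62  0.48  1.85  0.15  0.64  0.98]
80 [ 490.2 -220.   103.4]
tool shift cm [-1.58  0.21 -0.18] rotvec [-0.002  0.002 -0.001]
52 [ 490.2 -220.    75.4]
tool shift cm [ 1.16 -0.35 -0.18] rotvec [-0.002  0.002 -0.001]
40 [ 490.2 -220.    63.4]
tool shift cm [ 2.34 -0.59 -0.19] rotvec [-0.002  0.002 -0.001]
```

View pics/a9.png

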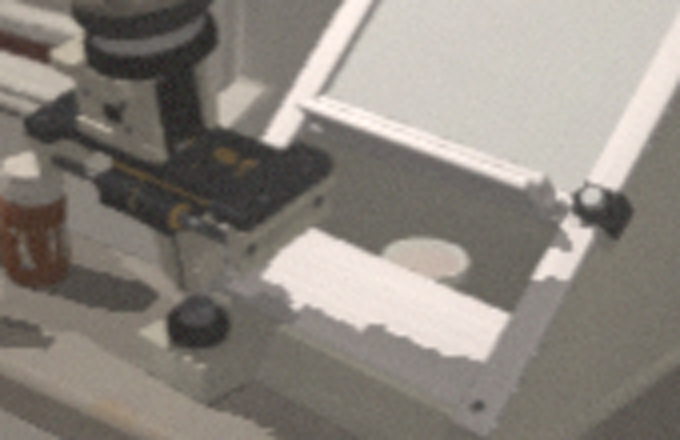

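View pics/b9.png

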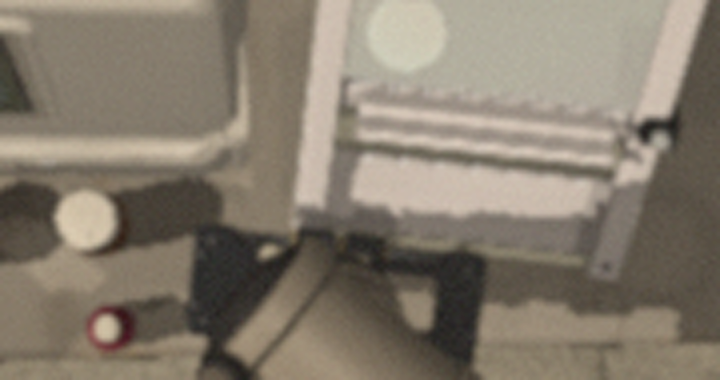

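Request:
arm_command(
  plan=[
    {"tx":0.5,"ty":-0.1,"tz":-0.15,"wx":0,"wy":0,"wz":0,"jaw":-1},
    {"tx":0.5,"ty":-0.1,"tz":0,"wx":0,"wy":0,"wz":0,"jaw":-1},
    {"tx":0.4,"ty":-0.1,"tz":0,"wx":0,"wy":0,"wz":0,"jaw":-1},
    {"tx":0.3,"ty":-0.1,"tz":0,"wx":0,"wy":0,"wz":0,"jaw":-1},
    {"tx":0,"ty":0,"tz":0,"wx":0,"wy":0,"wz":0,"jaw":-1},
  ],
)

```text
time: 14.5
tool_pos: [491.0, -220.4, 69.7]
tcp_rot: [1.562, 1.369, -0.147]
contact_force: [0.5, 1.0, 3.9]
grip_width: 0.9
```

```bash
python3 btn.py
```

```text
[ 491.  -220.4   69.7] 14.5 [0.5 1.  3.9] [-0.61  0.51  1.87  0.16  0.59  0.97]
80 [ 490.2 -220.   103.4]
tool shift cm [-3.32  0.59 -0.02] rotvec [-0.002  0.002 -0.001]
52 [ 490.2 -220.    75.4]
tool shift cm [-0.58  0.03 -0.03] rotvec [-0.002  0.002 -0.001]
40 [ 490.2 -220.    63.4]
tool shift cm [ 0.59 -0.21 -0.03] rotvec [-0.002  0.002 -0.001]
```

Contact made at 3.9 N with the tip near z=46. Press further in 2 mm rows.

Request:
arm_command(
  plan=[
    {"tx":0.2,"ty":-0.04,"tz":0,"wx":0,"wy":0,"wz":0,"jaw":-1},
    {"tx":0.2,"ty":-0.04,"tz":0,"wx":0,"wy":0,"wz":0,"jaw":-1},
    {"tx":0.1,"ty":-0.02,"tz":0,"wx":0,"wy":0,"wz":0,"jaw":-1},
    {"tx":0,"ty":0,"tz":0,"wx":0,"wy":0,"wz":0,"jaw":-1},
  ],
)

```text
time: 14.9
tool_pos: [491.4, -220.5, 68.0]
tcp_rot: [1.556, 1.367, -0.151]
contact_force: [-9.6, 6.0, 34.5]
grip_width: 0.3
```

```bash
python3 btn.py|head -1
```

```text
[ 491.4 -220.5   68. ] 14.9 [-9.6  6.  34.5] [-0.61  0.51  1.87  0.16  0.58  0.96]
```

Run:
```python
from g import *
from z import crop
a=imaging.capture('scene');cv2.imwrite('pics/scene10.png',a)
A=[cv2.resize(cv2.imread(f'pics/scene{k}.png')[195:240,300:345],None,fx=8,fy=8,interpolation=cv2.INTER_CUBIC) for k in (9,10)]
cv2.imwrite('pics/a10.png',cv2.convertScaleAbs(np.hstack(A),alpha=1.8))
```

```text
(no output)
```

View pics/a10.png

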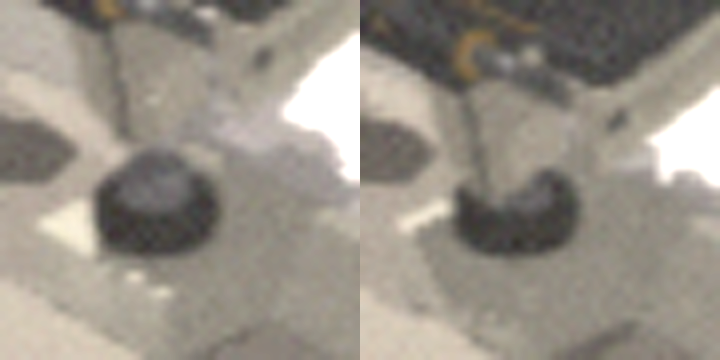

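Run:
```python
from g import *
p,r,o=cur()
for w in (19,10,5,0):
  for yy in(-9.5,9.5):
    P=p+r@np.array([22,yy,w]); u=proj('scene',P)[0]; print(w,yy,P.round(1),((u-[300,195]+.5)*8+[360,0]).round())
for n,P in [('btn',[498,-221,46]),('btn40',[498,-221,40])]: print(n,((proj('scene',np.array(P))[0]-[300,195]+.5)*8+[360,0]).round())
```

```text
19 -9.5 [ 484.  -238.7   44.6] [538. 221.]
19 9.5 [ 502.4 -241.2   48.4] [581. 189.]
10 -9.5 [ 485.2 -229.8   44.5] [517. 210.]
10 9.5 [ 503.6 -232.3   48.4] [561. 178.]
5 -9.5 [ 485.9 -224.8   44.5] [506. 204.]
5 9.5 [ 504.3 -227.4   48.4] [549. 172.]
0 -9.5 [ 486.6 -219.9   44.5] [495. 198.]
0 9.5 [ 505.  -222.4   48.4] [538. 167.]
btn [520. 181.]
btn40 [520. 197.]
```

The 34 N is suspicious. The tilted tip's low edge lies about 12 mm in front of the button's centre, so it probably sits on the black collar. I'll lift, straighten the tool and look again.

Request:
arm_command(
  plan=[
    {"tx":-0.6,"ty":0.1,"tz":0,"wx":0,"wy":0,"wz":0,"jaw":-1},
    {"tx":-1,"ty":0.2,"tz":0,"wx":0,"wy":0,"wz":0,"jaw":-1},
    {"tx":-1,"ty":0.2,"tz":0,"wx":0,"wy":0,"wz":0,"jaw":-1},
    {"tx":-0.5,"ty":0.1,"tz":0,"wx":0,"wy":0,"wz":-0.1,"jaw":-1},
    {"tx":0,"ty":0,"tz":0,"wx":0,"wy":0,"wz":-0.1,"jaw":-1},
    {"tx":0,"ty":0,"tz":0,"wx":0,"wy":0,"wz":0,"jaw":-1},
    {"tx":0,"ty":0,"tz":0,"wx":0,"wy":0,"wz":0,"jaw":-1},
  ],
)

```text
time: 15.65
tool_pos: [490.2, -219.8, 95.5]
tcp_rot: [0.972, 1.569, -0.735]
contact_force: [0.0, -0.0, 0.8]
grip_width: 0.3
```

```bash
sed -i 's/^t=.2/t=0.0/' btn.py; python3 btn.py
python3 - <<'E'
from g import *
from z import crop
a=imaging.capture('scene');cv2.imwrite('pics/scene11.png',a)
x0,y0,f=295,185,12
A=cv2.convertScaleAbs(cv2.resize(a[y0:y0+50,x0:x0+55],None,fx=f,fy=f,interpolation=cv2.INTER_CUBIC),alpha=1.8)
p,r,o=cur()
for w,c in ((19,(0,0,255)),(10,(0,255,0)),(5,(255,0,0)),(0,(255,0,255)),(-10,(0,255,255)),(-19,(255,255,0))):
  for yy in(-9.5,9.5):
    u=(proj('scene',p+r@np.array([22,yy,w]))[0]-[x0,y0]+.5)*f; cv2.circle(A,tuple(u.astype(int).tolist()),3,c,-1)
cv2.imwrite('pics/a11.png',A)
E
```

```text
[ 490.2 -219.8   95.5] 15.65 [ 0.  -0.   0.8] [-0.56  0.53  1.69 -0.    0.92  1.14]
80 [ 494.5 -220.6  102. ]
tool shift cm [-0.65  0.44  0.02] rotvec [-0.001  0.001 -0.001]
52 [ 494.5 -220.6   74. ]
tool shift cm [2.15 0.44 0.02] rotvec [-0.001  0.001 -0.001]
40 [ 494.5 -220.6   62. ]
tool shift cm [3.35 0.44 0.02] rotvec [-0.001  0.001 -0.001]
```

View pics/a11.png

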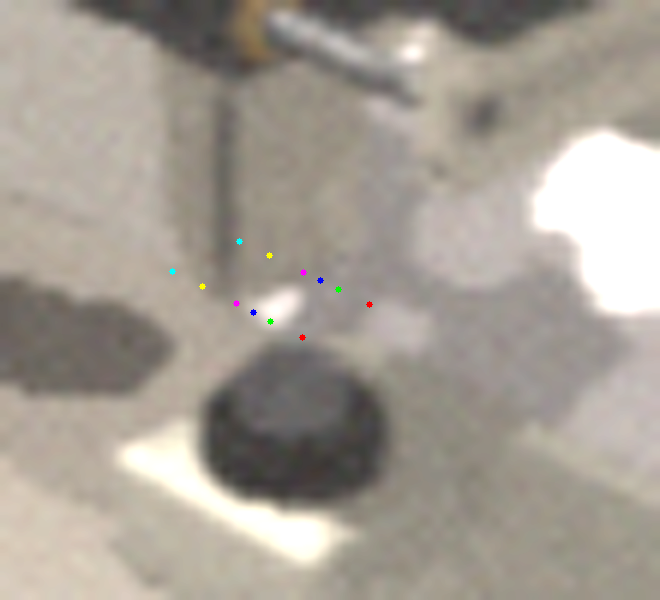

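The seam sits at the projected tip centre (220,300), so the finger geometry is right. I'll press flat now in small steps and read the force at each one.

Request:
arm_command(
  plan=[
    {"tx":0.5,"ty":0.22,"tz":0,"wx":0,"wy":0,"wz":0,"jaw":-1},
    {"tx":0.6,"ty":0.22,"tz":0,"wx":0,"wy":0,"wz":0,"jaw":-1},
    {"tx":0.6,"ty":0,"tz":0,"wx":0,"wy":0,"wz":0,"jaw":-1},
    {"tx":0.3,"ty":0,"tz":0,"wx":0,"wy":0,"wz":0,"jaw":-1},
    {"tx":0,"ty":0,"tz":0,"wx":0,"wy":0,"wz":0,"jaw":-1},
    {"tx":0,"ty":0,"tz":0,"wx":0,"wy":0,"wz":0,"jaw":-1},
  ],
)

```text
time: 16.3
tool_pos: [494.6, -220.9, 76.0]
tcp_rot: [0.193, 1.569, -1.516]
contact_force: [0.0, 0.0, -0.3]
grip_width: 0.8
```

Request:
arm_command(
  plan=[
    {"tx":0.15,"ty":0,"tz":0,"wx":0,"wy":0,"wz":0,"jaw":-1},
    {"tx":0,"ty":0,"tz":0,"wx":0,"wy":0,"wz":0,"jaw":-1},
  ],
)

```text
time: 16.5
tool_pos: [494.7, -220.8, 74.6]
tcp_rot: [0.314, 1.569, -1.394]
contact_force: [0.2, -0.3, -0.6]
grip_width: 0.3
```

Request:
arm_command(
  plan=[
    {"tx":0.15,"ty":0,"tz":0,"wx":0,"wy":0,"wz":0,"jaw":-1},
    {"tx":0,"ty":0,"tz":0,"wx":0,"wy":0,"wz":0,"jaw":-1},
  ],
)

```text
time: 16.7
tool_pos: [494.8, -220.9, 73.2]
tcp_rot: [0.428, 1.569, -1.281]
contact_force: [1.1, -0.4, 2.5]
grip_width: -0.1
```

Request:
arm_command(
  plan=[
    {"tx":0.15,"ty":0,"tz":0,"wx":0,"wy":0,"wz":0,"jaw":-1},
    {"tx":0,"ty":0,"tz":0,"wx":0,"wy":0,"wz":0,"jaw":-1},
  ],
)

```text
time: 16.9
tool_pos: [494.8, -220.9, 71.7]
tcp_rot: [0.428, 1.569, -1.281]
contact_force: [0.4, -0.4, 1.8]
grip_width: 0.4
```

Contact at tip z≈51. Keep going in small steps.

Request:
arm_command(
  plan=[
    {"tx":0.15,"ty":0,"tz":0,"wx":0,"wy":0,"wz":0,"jaw":-1},
    {"tx":0,"ty":0,"tz":0,"wx":0,"wy":0,"wz":0,"jaw":-1},
  ],
)

```text
time: 17.1
tool_pos: [494.8, -220.9, 70.2]
tcp_rot: [0.397, 1.569, -1.311]
contact_force: [0.5, -0.0, 3.8]
grip_width: 0.6
```

Request:
arm_command(
  plan=[
    {"tx":0.15,"ty":0,"tz":0,"wx":0,"wy":0,"wz":0,"jaw":-1},
    {"tx":0,"ty":0,"tz":0,"wx":0,"wy":0,"wz":0,"jaw":-1},
  ],
)

```text
time: 17.3
tool_pos: [494.8, -220.9, 68.7]
tcp_rot: [0.426, 1.569, -1.283]
contact_force: [-0.4, 0.4, 5.1]
grip_width: 0.5
```

Request:
arm_command(
  plan=[
    {"tx":0.15,"ty":0,"tz":0,"wx":0,"wy":0,"wz":0,"jaw":-1},
    {"tx":0,"ty":0,"tz":0,"wx":0,"wy":0,"wz":0,"jaw":-1},
  ],
)

```text
time: 17.5
tool_pos: [494.8, -220.9, 68.1]
tcp_rot: [0.494, 1.568, -1.214]
contact_force: [-1.8, 1.7, 12.0]
grip_width: 0.5
```

The force rose like a spring over about 6 mm (TCP z 74 to 68.1), then hit a hard stop. That is a full press, so release and lift clear.

Request:
arm_command(
  plan=[
    {"tx":0,"ty":0,"tz":0,"wx":0,"wy":0,"wz":0,"jaw":-1},
    {"tx":-0.5,"ty":0,"tz":0,"wx":0,"wy":0,"wz":0,"jaw":-1},
    {"tx":-0.5,"ty":0,"tz":0,"wx":0,"wy":0,"wz":0,"jaw":-1},
    {"tx":-1,"ty":-0.2,"tz":0,"wx":0,"wy":0,"wz":0,"jaw":-1},
    {"tx":-2,"ty":-1,"tz":0,"wx":0,"wy":0,"wz":0,"jaw":-1},
    {"tx":-2,"ty":-2,"tz":0,"wx":0,"wy":0,"wz":0,"jaw":-1},
    {"tx":-3,"ty":-2,"tz":0,"wx":0,"wy":0,"wz":0,"jaw":-1},
    {"tx":-3,"ty":-2,"tz":0,"wx":0,"wy":0,"wz":0,"jaw":-1},
    {"tx":-3,"ty":-2,"tz":0,"wx":0,"wy":0,"wz":0,"jaw":-1},
    {"tx":0,"ty":0,"tz":0,"wx":0,"wy":0,"wz":0,"jaw":-1},
    {"tx":0,"ty":0,"tz":0,"wx":0,"wy":0,"wz":0,"jaw":-1},
  ],
)

```text
time: 18.6
tool_pos: [403.5, -208.1, 217.7]
tcp_rot: [0.676, 1.568, -1.033]
contact_force: [1.5, -0.5, 0.3]
grip_width: 0.3
```

```bash
python3 st.py 12
python3 - <<'E'
from z import *
crop(cv2.imread('pics/scene12.png'),230,140,430,250,4,'pics/a12.png',1.3)
crop(cv2.imread('pics/top12.png'),325,150,425,220,8,'pics/b12.png',1.4)
E
```

```text
[ 403.5 -208.1  217.7] n,s rel0: [-203.8   40.4  -89.2] 18.6 F tool [-0.3  1.6  0.3] [-0.64  0.24  1.76 -0.    1.14  1.07]
```

View pics/a12.png

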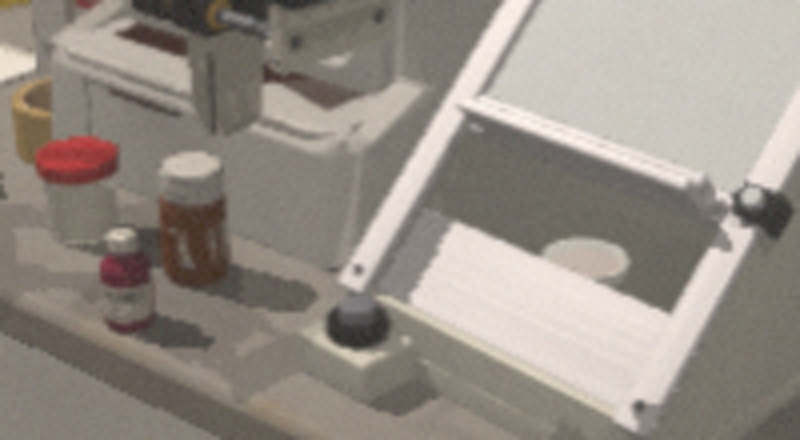

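View pics/b12.png

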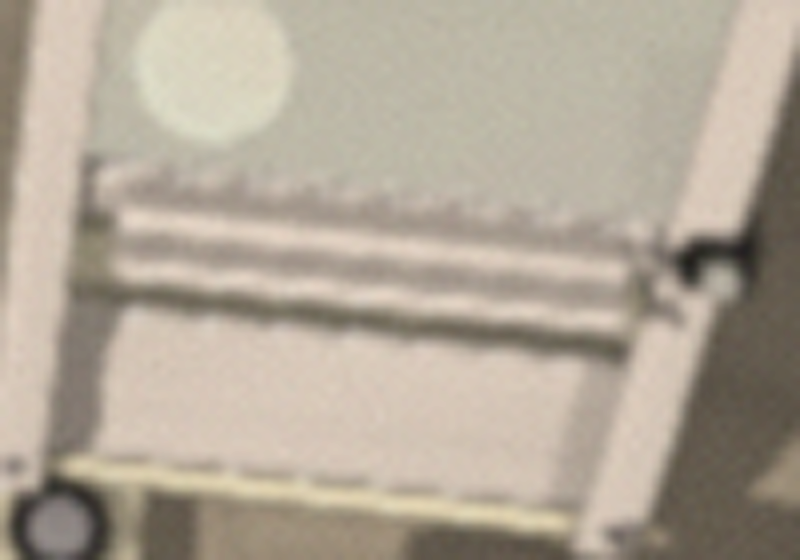

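In the top crop the lip's front edge is unchanged at (630,333), level with the tooth at (672,262) according to the fit. The button is up, and the cup and bottles stand in place. Handing in.

```bash
python3 -c "
from plant import bot
print(bot.close_job())"
```

```text
the job is handed in; nothing more can be done
None
```

I pushed the sash up with the closed fingers under the lip, about 75 mm, until its pointer stood level with the marker's tooth. I then pressed the fan button, let it go, and handed the job in. The hand-in reports no verdict.

- **Sash:** the two-camera fit put the pointer 0.7 to 1.2 mm below the tooth, against the 8 mm allowed. The pointer tip itself is hard to make out in the images, so this comes from the lip edges and the given 10 mm offset. The lip showed in the same place after I backed off and after the button press.
- **Button:** the first press used a tilted tool and hit a hard stop at 34 N. I could not tell whether it was on the button or its collar, so I pressed again with the tool upright. That press rose like a spring over about 6 mm (2 to 5 N) and then met a hard stop, so I take it as full travel.
- **Disagreement:** the button's top came out at about 46 mm from the images, but contact was felt at about 51 mm.
- **At the end:** in the last picture the button is up, the clip, cup and bottles show no shift by eye, and the arm is clear of everything. The clock read 18.6 s when the arm stopped.

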